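# Lock a sweets stand's plate with a split clip

## Task

The dressed sweets stand still has its plate loose; lock it to its post. Take the split clip from the wooden board and lay it flat on the stand's hub, mouth towards the post, then pick up the fork tool and with it, not with the fingers, push the clip sideways into the post's groove until it snaps fully home. Finally lay the fork tool back flat on its rubber mat, handle over the mat, and leave the sweets, the washer and everything else where they are.

Things in the scene. Friction and masses are not known exactly. Their poses are not given: they have to be found in the camera images.
- groove (a point): Middle of the groove in the upright post of the stand: on the post's axis, 3 mm above the hub's flat top face, the height of the middle of a clip lying there. Neck 16 mm in diameter, from the hub face to 7.8 mm above it; above it the post's head, 23 mm in diameter, ending 24 mm above the hub face. z up; -x points out along the free lane, towards the robot's side, up to 35 degrees either way.
- hub_edge (a point): Middle of the lane-side rim of the stand's hub, on its flat top face. The hub is an aluminium disc 112 mm in diameter round the post, its top 78 mm above the table. Same axes as the groove.
- stand: Sweets stand, fixed; origin at its foot, under the post. Steel plate 260 mm in diameter, top 64 mm above the table (14 mm below the hub face). Sweets 40 mm square stand round it, centred 100 mm from the axis, 34 mm high (68 mm opposite the lane), leaving one lane about 110 mm wide along -x for the clip and the fork.
- clip_mid (a point): Split clip of spring steel, lying flat on the board: centre of its round seat, half-way up its 6 mm thickness. z up, +x where its mouth opens. A C-shaped ring, 33 mm outside, with a straight bar across its back. Jaw tips end at x = +9 mm, 12 mm apart, and spring outward; they meet the neck when clip and groove centres are 13 mm apart. Home, the centres agree to 1 mm. Mass 34 g.
- clip_bar (a point): Middle of the clip's back bar, 14 mm behind the seat's centre. The bar runs 40 mm along y (grip its two ends) and from x = -19 to -8.5 mm of the seat's centre; its back is flat. Same axes as the clip. Pushing the clip over the neck takes about 12 N on this back, then it snaps on and the force drops.
- fork_mid (a point): Fork tool lying flat on the mat: grip point in the middle of its handle, 14 mm above its flat underside, near its centre of mass. z up, +x along the tool towards its fork. Black handle 22 mm wide (y), 28 mm high, from x = -50 to +30 mm. Steel blade 5 mm thick, flush with the handle's underside. Mass about 140 g.
- fork_notch (a point): Middle of the flat floor of the fork's notch, 58 mm ahead of the grip point, 2.5 mm above the tool's underside; this floor bears on the back of the clip's bar. The two prongs run 13 mm farther ahead, 45 mm apart at the floor, 50 mm at their ends, 61 mm overall. Same axes as the tool.
- mat: Black rubber mat, fixed, 200 mm (x) by 160 mm (y), 3 mm thick; origin at the centre of its underside. The fork tool belongs on it.
- board: Light wooden board, fixed, 210 mm (x) by 180 mm (y), 10 mm thick; origin at the centre of its underside. The clip and the washer lie on it. Board and mat lie to the left and right of the stand, either way round.
- washer_mid (a point): Plain closed steel washer on the board, 40 mm outer and 20 mm inner diameter, 6 mm thick; its centre. Not used.
- sweet_l_mid (a point): Loose sweet, 40 x 40 x 34 mm, on the plate at one side of the lane; its centre. Leave alone.
- sweet_r_mid (a point): Loose sweet, 40 x 40 x 34 mm, on the plate at the other side of the lane; its centre. Leave alone.
- tumbler_mid (a point): Open steel tumbler, 68 mm across, 95 mm high; its centre. Leave alone.
- jar_mid (a point): Amber jar with a brass lid, 64 mm across, 100 mm high; its centre. Leave alone.
- box_mid (a point): Closed card sweet box with a gold band, 100 x 75 x 32 mm; its centre. Leave alone.
- lamp_mid (a point): Small clay lamp, 72 mm across, 20 mm high; its centre. Leave alone.
Not all that is in view belongs to the job. Of the things shaped like the part that bears fork_mid, the black one is meant.

How it is judged (in metres and radians):
On the way, in this order (a step that is already met when the one before it is completed fails the run):
1. the clip lies flat on the hub, let go, mouth towards the post and not yet pushed on (horizontal distance between clip_mid and groove between 0.0125 and 0.05 m and x of groove in the frame of clip_mid above 0.011 m and z of clip_mid in the frame of groove between -0.003 and 0.003 m and angle between clip_mid's own z axis and vertical below 0.12 rad and contact force between the fingers and clip below 0.1 N and linear speed of clip below 0.02 m/s), for 0.2 s.
2. the fork tool presses on the clip as it passes over the neck (horizontal distance between clip_mid and groove below 0.0115 m and contact force between fork and clip above 1 N).
3. the clip has snapped home in the groove (horizontal distance between clip_mid and groove below 0.003 m and z of clip_mid in the frame of groove between -0.003 and 0.003 m and angle between clip_mid's own z axis and vertical below 0.12 rad), for 0.2 s.
At the end, for the whole second after the job is handed in: The clip sits in the groove, flat, its centre within 3 mm of the post's axis and within 3 mm of the groove's height; the fork tool lies flat (within 7 degrees) on its mat, the middle of its handle over the mat, at rest; nothing else has moved by more than 20 mm (all of step 3 and linear speed of each of clip, fork below 0.02 m/s and x of fork_mid in the frame of mat between -0.1 and 0.1 m and y of fork_mid in the frame of mat between -0.08 and 0.08 m and z of fork_mid in the frame of mat below 0.022 m and angle between fork_mid's own z axis and vertical below 0.12 rad); the robot touches nothing.
It fails at once if the fingers touch the clip while it is being pushed onto the post (contact force between the fingers and clip above 0.5 N and horizontal distance between clip_mid and groove below 0.011 m).
It fails at once if a sweet beside the lane is shifted by more than 20 mm (distance of any of sweet_l_mid, sweet_r_mid from where it was at the start of the episode above 0.02 m).
It fails at once if another bystander (washer, tumbler, jar, box, lamp) is shifted by more than 20 mm (distance of any of washer_mid, tumbler_mid, jar_mid, box_mid, lamp_mid from where it was at the start of the episode above 0.02 m).
It also fails if it takes over 72 s, if anything falls off the work surface, if the arm or the gripper's body presses on something with over 40 N, if the wrist force passes 120 N, or if a joint passes its speed limit or range.

## Robot

A 6-joint arm with a two-finger parallel gripper is mounted at the origin on the work surface. World frame = base frame: x ahead of the robot, y to its left, z up, the work surface at z = 0. Lengths are in m, angles in degrees, forces in N, time in s.
With the tool pointing down it reaches from about 0.4 to 0.825 m from the base axis. Payload 7 kg.
Tool frame: the origin (TCP) lies on the centre line of the jaws, within the pads' length; the fingertips stand 17 mm ahead of it and the grasp point (between the pads) lies 2 mm behind it; y points along the fingers, z is the direction in which the jaws open and shut, and the axes are right-handed (so a half turn about y gives the same grasp; the last joint's range is limited). The gripper opens to 88 mm and grips with 3 to 60 N. Pads are 19 mm wide; open, the fingers measure 130 mm over their backs; the gripper's body (78 mm by 193 mm) begins 47 mm behind the grasp point.
Start: joints at [-57.92, 20.546, 0.682, 0, -70.136, -16.507], TCP at [0.181, -0.65, 0.244] pointing down, gripper open.
Joint ranges: [-176.03, 176.03], [-82.01, 121.73], [-58.28, 71.71], [-173.87, 95.51], [-174.79, -0.11], [-173.66, 173.66]. Speed limits (degrees/s): [136.94, 136.94, 172.46, 180, 180, 180].

## Interface

Orientations are given as [roll, pitch, yaw] about the fixed x, y, z axes, in that order (R = Rz(yaw) Ry(pitch) Rx(roll)).
In Python, from plant import r, capture, camera_info gives the robot as it stands. The module is installed in compiled form; this text tells all that it offers.
- The arm moves only by the tool apply_moves, never from a script. Its argument "deltas" is a list of rows, each an object of numbers: "tx", "ty", "tz": the shift along the tool's x, y, z in m; "turn": the turn about the tool's y in rad; "gripper": the finger opening in m, from 0 to 0.0876. A call has 1 to 5 rows; each row is the pose to reach, as a shift and turn from the pose commanded when the call began, along the tool's axes at that moment; what a row does not reach only later rows make up. A row lasts 1/10 s, in which the tool goes at most 50 mm and 8.59 degrees, less where a joint would pass 70% of its speed; a pose out of reach is approached as far as the arm can. A call with a gripper value outside its range is refused whole. The fingers move at their own pace and stop on an object; "newtons" is the grip in N (left out, the last holds). Time passes only in rows, so rows that repeat a pose let the fingers close. It gives the time, the measured TCP pose, the force and the opening at its end, in the units of the state.
- r.get_state(): the state, without advancing time (a new reading comes with each control period).
- capture(name): name is "scene" or "top"; returns (picture, depth): 420x560x3 uint8, red, green, blue; 420x560 float32, m along the optical axis (not along the pixel's ray), 0 where there is no reading.
- camera_info(name): a dict with "K" (3x3 intrinsics, pixels), "eye" and "orientation" of the camera in the world. Camera axes: x right, y up, looking along -z (the intrinsics and any distortion apply to the point x, -y, -z); pixel columns grow to the right and rows downward; lengths in m; the calibration is good to about 2 mm. A picture is of the moment at which its call begins. camera_info takes no time and is no camera call.
- r.close_job(): hands the job in, once; it reports no verdict.
The state is a dict: "time_s": time; "joints": joint angles; "qd": joint speeds; "joint_torque": joint torques, N m; "tcp_pos": TCP position; "eef_rot": TCP orientation; "contact_force": force on the tool from outside, world axes, zero at the start; "moment": the same for the moment, N m; "gripper_width": finger opening in m.
Only numpy, scipy, OpenCV 4.12 (cv2) and the standard library are available. Lean on these libraries where they do the work, as an engineer would, in place of code of your own. Each camera call takes 0.05 s, during which the arm holds its last target.

## Working session

There is one attempt and no reset: what is moved stays moved. The work goes in short steps, Python scripts to look and compute and a tool call to move; the robot and the scene stay as the last step left them, time stands still between calls to the robot, and variables do not carry over. Pictures are saved under pics/ and viewed, and the job is handed in when it is done.

Besides the shell and the picture viewer there is one more tool, called after "Emit:" by a JSON object that holds its "api" and its "payload". apply_moves: Moves the arm, as the interface text tells. Its arguments: {"type":"object","properties":{"deltas":{"type":"array","items":{"type":"object","properties":{"tx":{"type":"number"},"ty":{"type":"number"},"tz":{"type":"number"},"turn":{"type":"number"},"gripper":{"type":"number"}}}},"newtons":{"type":"number"}},"required":["deltas"]}

```bash
mkdir -p pics; python3 - <<'E'
from plant import r, capture, camera_info
import cv2, numpy as np
print(r.get_state())
for n in ("scene","top"):
    p,d=capture(n); cv2.imwrite(f"pics/{n}0.png",p[:,:,::-1]); np.save(f"{n}0.npy",d); np.save(f"{n}0p.npy",p)
    print(n,camera_info(n))
E
```

```text
{'time_s': 0.0, 'joints': array([-5.79196532e+01,  2.05924095e+01,  6.31792628e-01, -2.22659687e-02,
       -7.01387892e+01, -1.65083749e+01]), 'qd': array([ 0.02361881, -0.00884149,  0.01241846, -0.02855904, -0.06869969,
       -0.03070477]), 'joint_torque': array([-5.36384887e-04, -5.82721031e+01,  2.93068510e+01,  6.99753553e+00,
        6.93037538e-03, -1.14324419e-04]), 'tcp_pos': array([ 0.1810621 , -0.64974114,  0.24258991]), 'eef_rot': array([-8.98987434e+01,  8.18146764e-03,  1.55643962e+01]), 'contact_force': array([ 0.26405317, -0.56869596,  0.56401085]), 'moment': array([0.03408231, 0.03232728, 0.06202068]), 'gripper_width': 0.08784657830169865}
scene {'K': array([[415.51052945,   0.        , 282.97559943],
       [  0.        , 415.51052945, 213.14261398],
       [  0.        ,   0.        ,   1.        ]]), 'eye': array([ 0.86069004, -0.37278167,  0.86324297]), 'orientation': array([34.5990175 ,  1.00762646, 46.89488508])}
top {'K': array([[480.14277235,   0.        , 272.23181401],
       [  0.        , 480.14277235, 205.83992568],
       [  0.        ,   0.        ,   1.        ]]), 'eye': array([ 0.24877036, -0.00980482,  1.15258579]), 'orientation': array([ 11.75221036,  -0.19600644, -86.53886777])}
```

View pics/scene0.png

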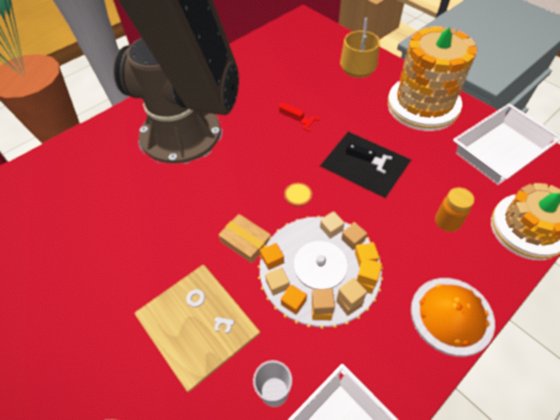

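View pics/top0.png

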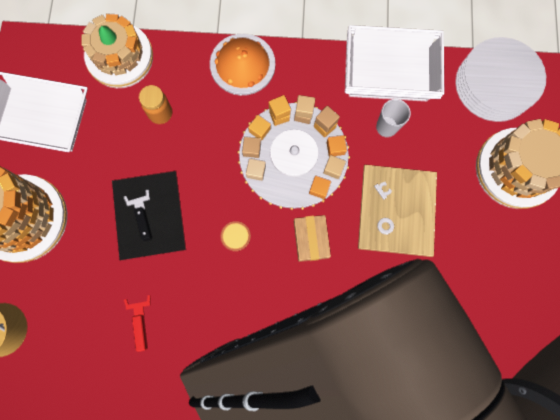

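Candidates. For the clip: the C-shaped part at top (384,190), or the closed washer at (386,226). For the fork: the black tool on the mat at (140,213), or the red one at (137,325). I choose the C-shaped part and the black tool, and I'll check both in a crop.

```bash
python3 - <<'E'
import numpy as np, cv2
t=np.load("top0p.npy")[:,:,::-1]
a=cv2.resize(t[165:245,355:440],None,fx=4.5,fy=4.5,interpolation=cv2.INTER_CUBIC)
b=cv2.resize(t[170:250,110:190],None,fx=4.5,fy=4.5,interpolation=cv2.INTER_CUBIC)[:360,:360]
cv2.imwrite("pics/crop1.png",np.hstack([a,b]))
c=cv2.resize(t[90:215,230:360],None,fx=4.7,fy=4.7,interpolation=cv2.INTER_CUBIC)
cv2.imwrite("pics/crop2.png",c)
s=np.load("scene0p.npy")[:,:,::-1]
cv2.imwrite("pics/crop3.png",cv2.resize(s[130:350,170:420],None,fx=2.6,fy=2.6,interpolation=cv2.INTER_CUBIC))
E
```

```text
(no output)
```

View pics/crop1.png

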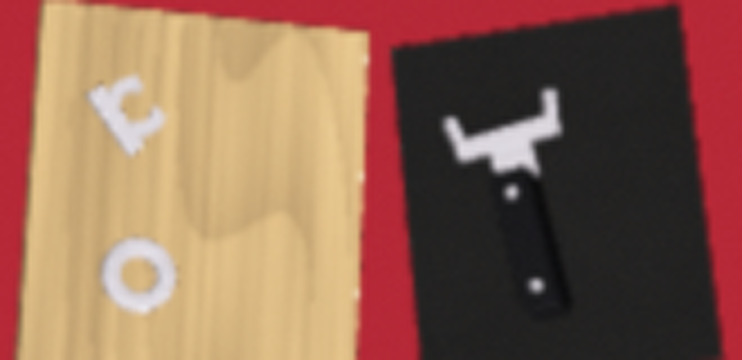

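View pics/crop2.png

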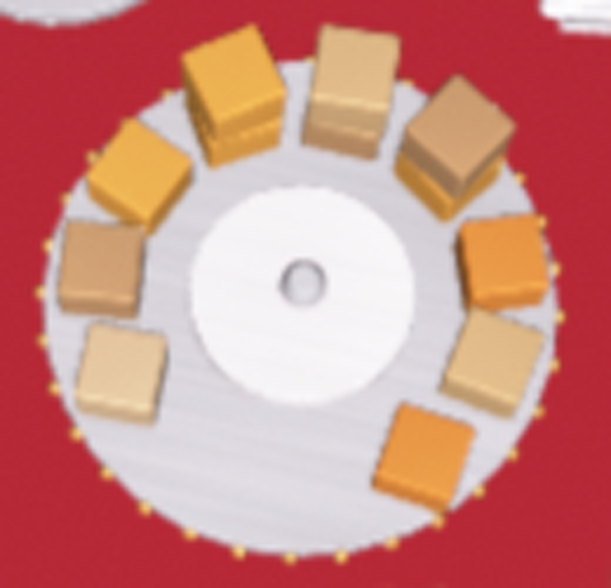

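View pics/crop3.png

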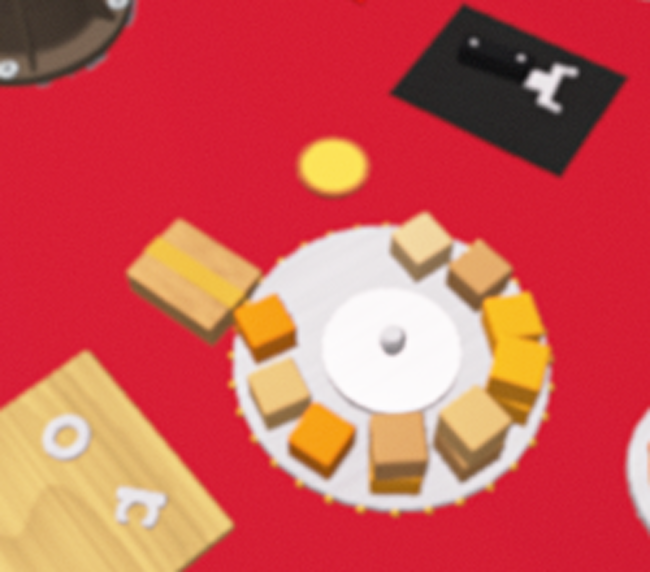

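The crops confirm it. The clip is the C with a bar at top (384,190), its mouth opening up and to the right. The black fork is at (140,213), prongs up. The stand's lane opens down and slightly left. Measuring next.

```bash
cat > h.py <<'E'
import numpy as np, cv2
from scipy.spatial.transform import Rotation as R
from plant import r, capture, camera_info
def ray(cam,uv,z):
    c=camera_info(cam);K=c["K"];uv=np.atleast_2d(np.asarray(uv,float))
    d=np.c_[(uv[:,0]-K[0,2])/K[0,0],-(uv[:,1]-K[1,2])/K[1,1],-np.ones(len(uv))]
    d=R.from_euler("xyz",c["orientation"],degrees=True).apply(d)
    e=c["eye"]; return e+d*((z-e[2])/d[:,2])[:,None]
def proj(cam,P):
    c=camera_info(cam);K=c["K"]
    p=R.from_euler("xyz",c["orientation"],degrees=True).inv().apply(np.atleast_2d(P)-c["eye"])
    return np.c_[K[0,0]*p[:,0]/-p[:,2]+K[0,2],K[1,1]*-p[:,1]/-p[:,2]+K[1,2]]
def cs(m,lo=20,n=6):
    c,_=cv2.findContours(m.astype(np.uint8),cv2.RETR_EXTERNAL,cv2.CHAIN_APPROX_NONE)
    return sorted([x for x in c if cv2.contourArea(x)>lo],key=cv2.contourArea)[::-1][:n]
def hsv(p): return cv2.cvtColor(p,cv2.COLOR_RGB2HSV).astype(int)
E
python3 - <<'E'
from h import *
np.set_printoptions(precision=4,suppress=True)
for cam in("top","scene"):
    p=np.load(cam+"0p.npy"); H=hsv(p); print(cam)
    white=(H[...,1]<45)&(H[...,2]>150)
    print("WHITE")
    for c in cs(white,15,30):
        x,y,w,h=cv2.boundingRect(c)
        (cx,cy),(a,b),ang=cv2.minAreaRect(c)
        M=cv2.moments(c)
        print(x,y,w,h,cv2.contourArea(c),"cen %.1f %.1f rect %.1f %.1f"%(M['m10']/M['m00'],M['m01']/M['m00'],cx,cy))
    # stand hub: brighter
    hub=(H[...,1]<12)&(H[...,2]>235)
    for c in cs(hub,300,3):
        if len(c)>5:
            e=cv2.fitEllipse(cv2.convexHull(c)); print("hub",e, ray(cam,e[0],.078))
E
```

```text
top
WHITE
0 0 560 137 34396.0 cen 351.5 42.9 rect 279.5 68.0
240 103 108 105 5724.5 cen 289.3 162.3 rect 293.1 155.9
0 72 87 80 5179.0 cen 39.3 111.4 rect 37.5 112.1
0 175 63 87 1138.0 cen 40.8 223.8 rect 34.9 221.9
480 128 77 79 1099.0 cen 504.2 176.7 rect 511.4 173.0
378 218 16 17 186.0 cen 385.3 225.6 rect 385.5 226.0
124 190 25 18 139.0 cen 137.7 200.6 rect 137.7 200.4
374 182 18 17 97.5 cen 382.0 190.2 rect 383.1 189.3
244 393 14 18 47.0 cen 248.5 405.1 rect 249.2 402.6
219 397 11 13 23.5 cen 222.1 405.6 rect 222.6 404.5
hub ((392.27740478515625, 60.87782287597656), (72.03221130371094, 209.45855712890625), 92.97885131835938) [[ 0.8509 -0.2707  0.078 ]]
hub ((37.33860397338867, 108.77153015136719), (81.0274887084961, 115.958251953125), 101.02557373046875) [[0.6737 0.5728 0.078 ]]
hub ((293.88751220703125, 152.25326538085938), (45.622318267822266, 47.14994812011719), 104.94818115234375) [[ 0.6031 -0.0428  0.078 ]]
scene
WHITE
432 258 128 162 10241.5 cen 516.6 365.3 rect 495.5 338.5
401 0 159 94 7514.0 cen 498.8 34.7 rect 480.0 46.5
260 217 121 109 7189.5 cen 311.3 274.3 rect 314.0
[... 568 characters left out ...]
 rect 380.7 161.3
116 36 13 13 89.5 cen 121.5 42.2 rect 121.6 42.3
399 36 12 12 51.0 cen 405.1 41.9 rect 404.4 40.4
168 153 9 7 37.5 cen 172.1 156.0 rect 172.0 156.0
211 127 8 6 30.0 cen 214.8 129.5 rect 214.5 129.5
140 126 8 7 28.0 cen 143.7 128.7 rect 143.5 129.0
343 223 6 7 17.5 cen 345.5 226.0 rect 345.6 226.4
hub ((501.3091735839844, 148.79974365234375), (51.644954681396484, 90.76042175292969), 97.75753784179688) [[0.6946 0.5231 0.078 ]]
hub ((320.0070495605469, 263.5770568847656), (47.73423767089844, 54.68808364868164), 100.28638458251953) [[ 0.6045 -0.0447  0.078 ]]
hub ((340.23089599609375, 384.0702209472656), (15.368256568908691, 16.874174118041992), 0.0) [[ 0.797  -0.1921  0.078 ]]
```

```bash
cat >> h.py <<'E'
def fine(p,x0,y0,x1,y1,fn,s=8):
    c=cv2.resize(p[y0:y1,x0:x1],None,fx=s,fy=s,interpolation=cv2.INTER_CUBIC)
    m=fn(hsv(c)); k=cs(m,s*s*15,1)[0][:,0,:].astype(float)
    return (k+.5)/s-.5+[x0,y0]
def mrect(P):
    (c,(a,b),ang)=cv2.minAreaRect((P[:,:2]*1000).astype(np.float32))
    if a<b: a,b=b,a; ang+=90
    return np.array(c)/1000,a,b,ang   # ang: long side direction, deg, world
E
python3 - <<'E'
from h import *
np.set_printoptions(precision=4,suppress=True)
t=np.load("top0p.npy"); s=np.load("scene0p.npy")
w=lambda H:(H[...,1]<75)&(H[...,2]>150)
for cam,p,b in(("top",t,(368,176,400,205)),("scene",s,(208,310,242,340))):
    for zz in(.016,):
        k=fine(p,*b,w); P=ray(cam,k,zz); print(cam,"clip",mrect(P), P[:,:2].mean(0))
for cam,p,b in(("top",t,(372,212,400,242)),("scene",s,(182,284,210,312))):
    k=fine(p,*b,w); print(cam,"washer",mrect(ray(cam,k,.016)))
for cam,p,b in(("top",t,(118,182,156,214)),("scene",s,(364,148,400,178))):
    k=fine(p,*b,w); print(cam,"forkhead",mrect(ray(cam,k,.008)))
# mat, board
H=hsv(t)
for c in cs((H[...,2]<60),500,6):
    x,y,ww,h=cv2.boundingRect(c)
    if x<200: print("mat",mrect(ray("top",c[:,0,:],.003)))
# sweets (tops)
for name,b in(("orange",(300,170,345,206)),("cream",(240,152,275,186))):
    f=lambda H:(H[...,1]>60)&(H[...,2]>150)&(H[...,0]>5)&(H[...,0]<35)
    k=fine(t,*b,f,4); print(name,mrect(ray("top",k,.09)))
print(ray("top",[[294.5,150.5]],.102), ray("scene",[[321,260.5]],.102))
E
```

```text
top clip (array([ 0.5426, -0.267 ]), 43.03702926635742, 32.318572998046875, 36.27448272705078) [ 0.5424 -0.2664]
scene clip (array([ 0.5437, -0.2692]), 42.891056060791016, 30.798810958862305, 36.23572540283203) [ 0.5432 -0.2684]
top washer (array([ 0.4534, -0.273 ]), 41.93982696533203, 41.47282409667969, 121.35330200195312)
scene washer (array([ 0.4544, -0.2755]), 41.841148376464844, 41.27001190185547, 129.59454345703125)
top forkhead (array([0.4796, 0.3291]), 60.66941833496094, 40.71375274658203, 110.00426292419434)
scene forkhead (array([0.4792, 0.3266]), 63.530540466308594, 42.6424560546875, 110.55201530456543)
mat (array([ 0.2168, -0.2564]), 856.0551147460938, 338.95013427734375, 85.10234832763672)
mat (array([0.4481, 0.3019]), 195.71853637695312, 156.2376251220703, 12.648687362670898)
orange (array([ 0.5167, -0.1041]), 54.778526306152344, 40.69304275512695, 163.56647491455078)
cream (array([0.5533, 0.0442]), 44.847774505615234, 39.40216064453125, 172.40238189697266)
[[ 0.5995 -0.0433  0.102 ]] [[ 0.6088 -0.0481  0.102 ]]
```

```bash
python3 - <<'E'
from h import *
np.set_printoptions(precision=4,suppress=True)
t=np.load("top0p.npy"); s=np.load("scene0p.npy")
D=np.load("top0.npy");
print("depth",D[150,294],D[190,384],D[226,386])
for n,uv in(("sweetR1",(338,145)),("R2",(337,166)),("O",(321,187)),("cream",(256,169))):
    print(n,ray("top",[uv],.090))
# tumbler ellipse rim in scene/top
print("tumbler top rim scene",ray("scene",[(272,372)],.095),"top",ray("top",[(396,108)],.095))
H=hsv(t);H2=hsv(s)
f=lambda H:(H[...,1]<75)&(H[...,2]>100)
k=fine(t,372,95,415,140,f,4);P=ray("top",k,.095);print("tumbler top extents",P.min(0),P.max(0))
# handle from scene & top
b=lambda H:(H[...,2]<22)
for cam,p,bb in(("top",t,(128,205,158,245)),("scene",s,(340,140,376,165))):
    c=p[bb[1]:bb[3],bb[0]:bb[2]]; print(cam,"v pct",np.percentile(hsv(c)[...,2],[5,20,40,60,80]))
# rivets
for cam,p,bb in(("top",t,(130,208,158,246)),("scene",s,(340,140,372,162))):
    c=p[bb[1]:bb[3],bb[0]:bb[2]]; g=cv2.cvtColor(c,cv2.COLOR_RGB2GRAY)
    for q in cs(g>60,1,5):
        M=cv2.moments(q); print(cam,M['m10']/M['m00']+bb[0],M['m01']/M['m00']+bb[1],M['m00'])
E
```

```text
depth 1.0971322 1.1753044 1.1585925
sweetR1 [[ 0.6231 -0.1439  0.09  ]]
R2 [[ 0.5722 -0.1432  0.09  ]]
O [[ 0.5202 -0.1084  0.09  ]]
cream [[0.5536 0.0423 0.09  ]]
tumbler top rim scene [[ 0.7015 -0.2691  0.095 ]] top [[ 0.721  -0.2765  0.095 ]]
tumbler top extents [ 0.6491 -0.3196  0.095 ] [ 0.7575 -0.2186  0.095 ]
top v pct [20. 29. 34. 34. 35.]
scene v pct [18. 27. 37. 40. 41.]
top 138.25641025641025 212.33333333333334 6.5
top 143.6060606060606 232.93939393939394 5.5
scene 369.6458333333333 151.5 8.0
scene 351.5777777777778 145.57777777777778 7.5
scene 370.22222222222223 140.44444444444446 1.5
```

```bash
cat >> h.py <<'E'
def go(x,y,z,psi):
    s=r.get_state(); p=s["tcp_pos"]; e=s["eef_rot"]; a=np.radians(e[2]); d=np.array([x,y,z])-p
    dp=(psi-e[2]+180)%360-180
    print("t %.2f pos %s rot %s F %s w %.4f"%(s["time_s"],p.round(4),e.round(2),s["contact_force"].round(1),s["gripper_width"]))
    print("tx %.4f ty %.4f tz %.4f turn %.4f"%(d[0]*np.cos(a)+d[1]*np.sin(a),-d[2],-d[0]*np.sin(a)+d[1]*np.cos(a),-np.radians(dp)))
E
python3 - <<'E'
from h import *
np.set_printoptions(precision=4,suppress=True)
print(ray("top",[(138.26,212.33),(143.6,232.94)],.031),ray("scene",[(369.65,151.5),(351.58,145.58)],.031))
go(.5355,-.2625,.15,-53.7)
E
```

```text
[[0.4467 0.3174 0.031 ]
 [0.3983 0.299  0.031 ]] [[0.4458 0.3158 0.031 ]
 [0.3975 0.2973 0.031 ]]
t 0.10 pos [ 0.1811 -0.6498  0.2427] rot [-89.91   0.01  15.57] F [-0.3 -0.3  0.6] w 0.0875
tx 0.4454 ty 0.0927 tz 0.2780 turn 1.2090
```

Emit:
{"api": "apply_moves", "payload": {"deltas": [{"tx":0.038,"tz":0.024,"turn":0.14},{"tx":0.076,"tz":0.048,"turn":0.28},{"tx":0.114,"tz":0.072,"turn":0.42},{"tx":0.152,"tz":0.096,"turn":0.56},{"tx":0.19,"tz":0.12,"turn":0.7,"gripper":0.06}]}}

```text
invalid input at $.deltas[0]: expected keys tx, ty, tz, turn, gripper
```

```bash
python3 -c "
from h import *
go(.5355,-.2625,.15,-53.7)"
```

```text
t 0.10 pos [ 0.1811 -0.6498  0.2427] rot [-8.991e+01  1.000e-02  1.557e+01] F [-0.3 -0.3  0.6] w 0.0875
tx 0.4454 ty 0.0927 tz 0.2780 turn 1.2090
```

Emit:
{"api": "apply_moves", "payload": {"deltas": [{"tx":0.038,"ty":0,"tz":0.024,"turn":0.14,"gripper":0.06},{"tx":0.076,"ty":0,"tz":0.048,"turn":0.28,"gripper":0.06},{"tx":0.114,"ty":0,"tz":0.072,"turn":0.42,"gripper":0.06},{"tx":0.152,"ty":0,"tz":0.096,"turn":0.56,"gripper":0.06},{"tx":0.19,"ty":0,"tz":0.12,"turn":0.7,"gripper":0.06}]}}

```text
time_s: 0.6
tcp_pos: [0.3327, -0.482, 0.2432]
eef_rot: [-90.0, 0.0, -24.9]
contact_force: [0.8, -0.5, -0.2]
gripper_width: 0.0608
```

```bash
python3 -c "
from h import *
go(.5355,-.2625,.15,-53.7)"
```

```text
t 0.60 pos [ 0.3327 -0.482   0.2432] rot [-8.999e+01  3.000e-02 -2.488e+01] F [ 0.8 -0.5 -0.2] w 0.0608
tx 0.0916 ty 0.0932 tz 0.2845 turn 0.5030
```

Emit:
{"api": "apply_moves", "payload": {"deltas": [{"tx":0.014,"ty":0,"tz":0.046,"turn":0.13,"gripper":0.06},{"tx":0.028,"ty":0,"tz":0.092,"turn":0.26,"gripper":0.06},{"tx":0.042,"ty":0,"tz":0.138,"turn":0.39,"gripper":0.06},{"tx":0.056,"ty":0.02,"tz":0.184,"turn":0.5,"gripper":0.06},{"tx":0.07,"ty":0.03,"tz":0.23,"turn":0.5,"gripper":0.06}]}}

```text
time_s: 1.1
tcp_pos: [0.4908, -0.3024, 0.2128]
eef_rot: [-90.0, 0.0, -53.4]
contact_force: [0.1, -0.0, -0.2]
gripper_width: 0.0603
```

```bash
python3 -c "
from h import *
go(.5355,-.2625,.15,-53.7)"
```

```text
t 1.10 pos [ 0.4908 -0.3024  0.2128] rot [-9.001e+01  5.000e-02 -5.341e+01] F [ 0.1 -0.  -0.2] w 0.0603
tx -0.0054 ty 0.0628 tz 0.0596 turn 0.0050
```

Emit:
{"api": "apply_moves", "payload": {"deltas": [{"tx":-0.003,"ty":0.02,"tz":0.03,"turn":0.0,"gripper":0.06},{"tx":-0.0054,"ty":0.05,"tz":0.0596,"turn":0.005,"gripper":0.06},{"tx":-0.0054,"ty":0.08,"tz":0.0596,"turn":0.005,"gripper":0.06},{"tx":-0.0054,"ty":0.1128,"tz":0.0596,"turn":0.005,"gripper":0.06},{"tx":-0.0054,"ty":0.1128,"tz":0.0596,"turn":0.005,"gripper":0.06}]}}

```text
time_s: 1.6
tcp_pos: [0.5318, -0.2631, 0.0964]
eef_rot: [-90.3, 0.4, -53.5]
contact_force: [-1.1, -0.0, -0.6]
gripper_width: 0.06
```

```bash
python3 -c "
from h import *
go(.5355,-.2625,.0285,-53.7)
for n in('top','scene'):
    p,d=capture(n); cv2.imwrite(f'pics/{n}1.png',p[:,:,::-1])
    c=p[150:260,330:460] if n=='top' else p[250:380,150:300]
    cv2.imwrite(f'pics/{n}1c.png',cv2.resize(c,None,fx=4,fy=4,interpolation=cv2.INTER_CUBIC)[:,:,::-1])"
```

```text
t 1.60 pos [ 0.5318 -0.2631  0.0964] rot [-90.31   0.39 -53.48] F [-1.1 -0.  -0.6] w 0.0600
tx 0.0017 ty 0.0679 tz 0.0033 turn 0.0038
```

View pics/top1c.png

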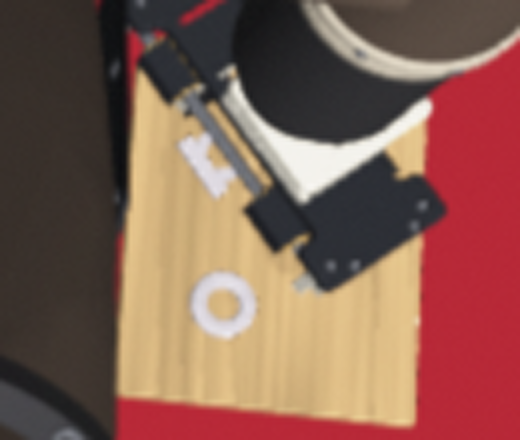

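View pics/scene1c.png

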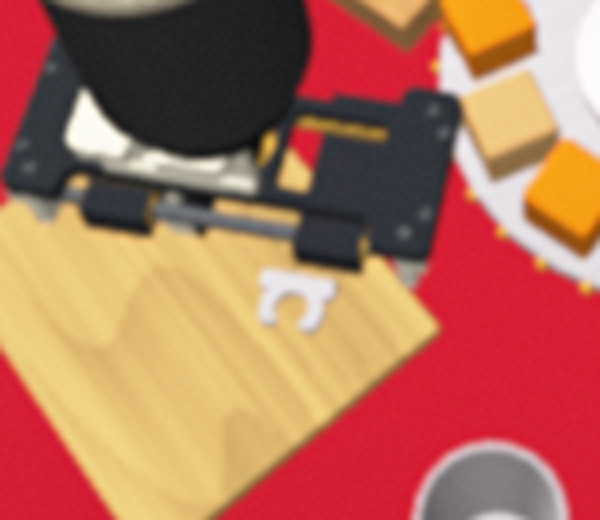

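The gripper hovers over the bar. The clip is at about top (382,191) and scene (223,325), and its alignment with the jaws looks parallel. Descending.

Emit:
{"api": "apply_moves", "payload": {"deltas": [{"tx":0.0017,"ty":0.02,"tz":0.003,"turn":0.0,"gripper":0.06},{"tx":0.0017,"ty":0.045,"tz":0.003,"turn":0.0,"gripper":0.06},{"tx":0.0017,"ty":0.055,"tz":0.003,"turn":0.0,"gripper":0.06},{"tx":0.0017,"ty":0.055,"tz":0.003,"turn":0.0,"gripper":0.06}]}}

```text
time_s: 2.1
tcp_pos: [0.5381, -0.2641, 0.0462]
eef_rot: [-90.0, 0.0, -53.5]
contact_force: [0.4, 0.4, 0.3]
gripper_width: 0.0598
```

```bash
python3 -c "
from h import *
go(.5355,-.2625,.0285,-53.7)
for n in('scene',):
    p,d=capture(n)
    c=p[250:380,150:300]
    cv2.imwrite(f'pics/{n}2c.png',cv2.resize(c,None,fx=4,fy=4,interpolation=cv2.INTER_CUBIC)[:,:,::-1])
go(.5355,-.2625,.0285,-53.7)"
```

```text
t 2.10 pos [ 0.5381 -0.2641  0.0462] rot [-9.003e+01  2.000e-02 -5.348e+01] F [0.4 0.4 0.3] w 0.0598
tx -0.0028 ty 0.0177 tz -0.0011 turn 0.0038
t 2.15 pos [ 0.5387 -0.2642  0.0471] rot [-8.999e+01 -4.000e-02 -5.347e+01] F [-0.2 -0.1  1.4] w 0.0600
tx -0.0033 ty 0.0186 tz -0.0016 turn 0.0041
```

View pics/scene2c.png

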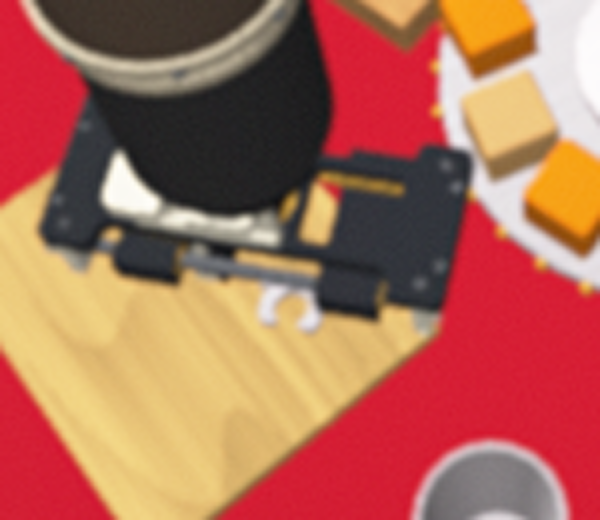

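Emit:
{"api": "apply_moves", "payload": {"deltas": [{"tx":-0.0033,"ty":0.008,"tz":-0.0015,"turn":0.004,"gripper":0.06},{"tx":-0.0033,"ty":0.0155,"tz":-0.0015,"turn":0.004,"gripper":0.06},{"tx":-0.0033,"ty":0.0155,"tz":-0.0015,"turn":0.004,"gripper":0.06},{"tx":-0.0033,"ty":0.0155,"tz":-0.0015,"turn":0.004,"gripper":0.06}]}}

```text
time_s: 2.55
tcp_pos: [0.5351, -0.2621, 0.0306]
eef_rot: [-90.0, 0.0, -53.7]
contact_force: [-0.5, -0.4, -0.2]
gripper_width: 0.0601
```

```bash
python3 -c "
from h import *
go(.5355,-.2625,.0285,-53.7)"
```

```text
t 2.55 pos [ 0.5351 -0.2621  0.0306] rot [-90.01   0.   -53.68] F [-0.5 -0.4 -0.2] w 0.0601
tx 0.0006 ty 0.0021 tz 0.0001 turn 0.0004
```

Emit:
{"api": "apply_moves", "payload": {"deltas": [{"tx":0.0005,"ty":0.002,"tz":0,"turn":0,"gripper":0.05},{"tx":0.0005,"ty":0.002,"tz":0,"turn":0,"gripper":0.034},{"tx":0.0005,"ty":0.002,"tz":0,"turn":0,"gripper":0.034},{"tx":0.0005,"ty":0.002,"tz":0,"turn":0,"gripper":0.034},{"tx":0.0005,"ty":0.002,"tz":0,"turn":0,"gripper":0.034}], "newtons": 15}}

```text
time_s: 3.05
tcp_pos: [0.5355, -0.2625, 0.0286]
eef_rot: [-90.0, -0.0, -53.7]
contact_force: [-0.2, 0.0, -0.6]
gripper_width: 0.0391
```

```bash
python3 -c "
from h import *
go(.5355,-.2625,.0285,-53.7)
for n in('scene',):
    p,d=capture(n)
    c=p[250:380,150:300]
    cv2.imwrite(f'pics/{n}3c.png',cv2.resize(c,None,fx=4,fy=4,interpolation=cv2.INTER_CUBIC)[:,:,::-1])
"
```

```text
t 3.05 pos [ 0.5355 -0.2625  0.0286] rot [-9.000e+01 -1.000e-02 -5.369e+01] F [-0.2  0.  -0.6] w 0.0391
tx 0.0000 ty 0.0001 tz -0.0000 turn 0.0001
```

View pics/scene3c.png

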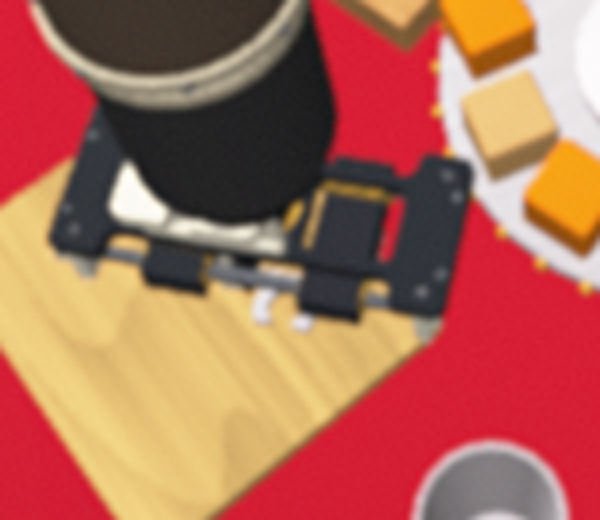

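Emit:
{"api": "apply_moves", "payload": {"deltas": [{"tx":0,"ty":-0.02,"tz":0,"turn":0,"gripper":0.034},{"tx":0,"ty":-0.06,"tz":0,"turn":0,"gripper":0.034},{"tx":0,"ty":-0.1,"tz":0,"turn":0,"gripper":0.034},{"tx":0,"ty":-0.14,"tz":0,"turn":0,"gripper":0.034},{"tx":0,"ty":-0.16,"tz":0,"turn":0,"gripper":0.034}]}}

```text
time_s: 3.6
tcp_pos: [0.5366, -0.2629, 0.1926]
eef_rot: [-89.8, -0.2, -53.7]
contact_force: [-0.2, 0.3, -0.2]
gripper_width: 0.0394
```

```bash
python3 -c "
from h import *
go(.563,-.035,.19,-12.5)
for n in('scene','top'):
    p,d=capture(n)
    cv2.imwrite(f'pics/{n}4.png',p[:,:,::-1])
"
```

```text
t 3.60 pos [ 0.5366 -0.2629  0.1926] rot [-89.83  -0.22 -53.67] F [-0.2  0.3 -0.2] w 0.0394
tx -0.1680 ty 0.0026 tz 0.1563 turn -0.7185
```

View pics/scene4.png

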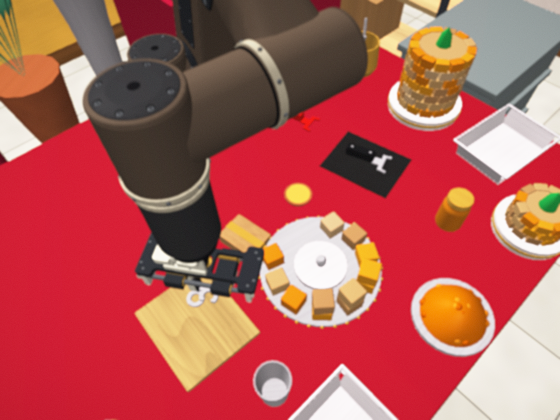

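View pics/top4.png

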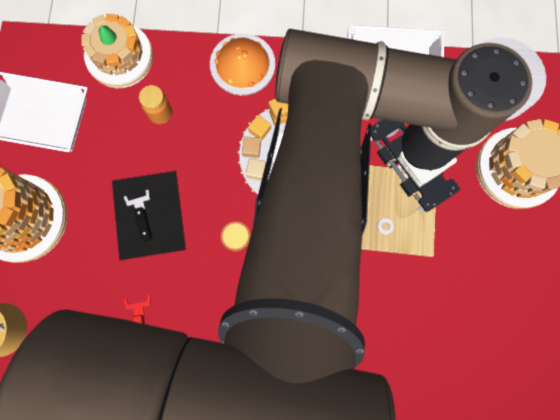

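The clip is off the board and in the jaws, seen at scene (200,297) over the washer; the washer hasn't moved. Going to hover over the hub.

Emit:
{"api": "apply_moves", "payload": {"deltas": [{"tx":-0.034,"ty":0,"tz":0.031,"turn":-0.14,"gripper":0.034},{"tx":-0.068,"ty":0,"tz":0.062,"turn":-0.28,"gripper":0.034},{"tx":-0.102,"ty":0,"tz":0.093,"turn":-0.42,"gripper":0.034},{"tx":-0.136,"ty":0,"tz":0.125,"turn":-0.56,"gripper":0.034},{"tx":-0.168,"ty":0,"tz":0.156,"turn":-0.7,"gripper":0.034}]}}

```text
time_s: 4.2
tcp_pos: [0.561, -0.0329, 0.1878]
eef_rot: [-90.0, 0.1, -13.3]
contact_force: [0.4, -0.0, -0.2]
gripper_width: 0.0393
```

Emit:
{"api": "apply_moves", "payload": {"deltas": [{"tx":0,"ty":0,"tz":0,"turn":-0.018,"gripper":0.034},{"tx":0,"ty":0,"tz":0,"turn":-0.018,"gripper":0.034}]}}

```text
time_s: 4.4
tcp_pos: [0.5613, -0.0336, 0.1877]
eef_rot: [-90.0, 0.1, -12.4]
contact_force: [0.5, -0.6, 0.1]
gripper_width: 0.039
```

```bash
python3 -c "
from h import *
go(.563,-.035,.13,-12.5)
for n in('scene',):
    p,d=capture(n)
    cv2.imwrite(f'pics/{n}5.png',p[:,:,::-1])
    cv2.imwrite(f'pics/{n}5c.png',cv2.resize(p[170:350,230:410],None,fx=3.3,fy=3.3,interpolation=cv2.INTER_CUBIC)[:,:,::-1])
go(.563,-.035,.13,-12.5)
"
```

```text
t 4.40 pos [ 0.5613 -0.0336  0.1877] rot [-9.003e+01  7.000e-02 -1.243e+01] F [ 0.5 -0.6  0.1] w 0.0390
tx 0.0020 ty 0.0577 tz -0.0010 turn 0.0011
t 4.45 pos [ 0.5612 -0.0345  0.1878] rot [-9.003e+01  7.000e-02 -1.257e+01] F [-0.2 -0.1  0.4] w 0.0391
tx 0.0019 ty 0.0578 tz -0.0000 turn -0.0012
```

View pics/scene5c.png

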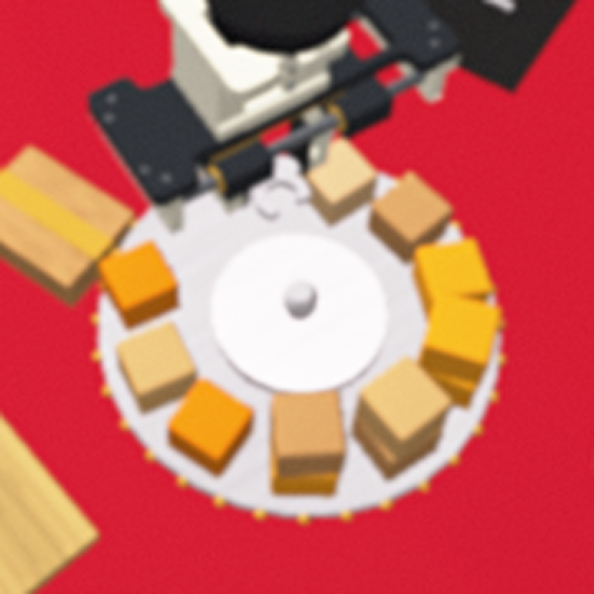

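The clip hangs between the jaws at scene (314,229), mouth towards the post at (321,260). Descending into the lane.

Emit:
{"api": "apply_moves", "payload": {"deltas": [{"tx":0.002,"ty":0.03,"tz":0,"turn":0,"gripper":0.034},{"tx":0.002,"ty":0.06,"tz":0,"turn":0,"gripper":0.034},{"tx":0.002,"ty":0.08,"tz":0,"turn":0,"gripper":0.034},{"tx":0.002,"ty":0.08,"tz":0,"turn":0,"gripper":0.034},{"tx":0.002,"ty":0.08,"tz":0,"turn":0,"gripper":0.034}]}}

```text
time_s: 4.95
tcp_pos: [0.5636, -0.0363, 0.1086]
eef_rot: [-90.0, 0.0, -12.7]
contact_force: [0.5, 0.2, -0.4]
gripper_width: 0.0396
```

```bash
python3 -c "
from h import *
for n in('scene','top'):
    p,d=capture(n)
    cv2.imwrite(f'pics/{n}6c.png',cv2.resize(p[170:350,230:410] if n=='scene' else p[80:240,210:380],None,fx=3.3,fy=3.3,interpolation=cv2.INTER_CUBIC)[:,:,::-1])
go(.563,-.035,.097,-12.5)
"
```

```text
t 5.05 pos [ 0.5644 -0.0357  0.1098] rot [-89.97  -0.1  -12.61] F [0.3 0.2 0.7] w 0.0394
tx -0.0015 ty 0.0128 tz 0.0003 turn -0.0020
```

View pics/scene6c.png

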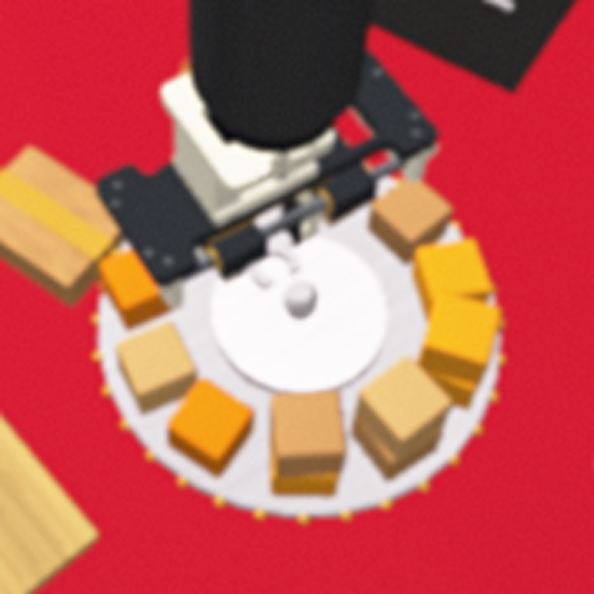

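View pics/top6c.png

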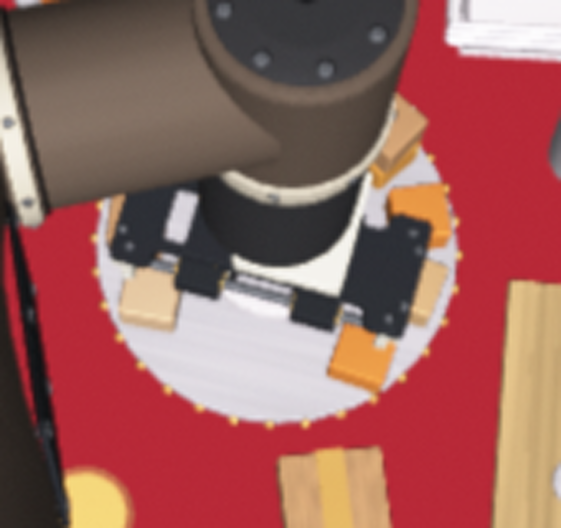

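Emit:
{"api": "apply_moves", "payload": {"deltas": [{"tx":-0.003,"ty":0.006,"tz":0.0003,"turn":-0.002,"gripper":0.034},{"tx":-0.003,"ty":0.011,"tz":0.0003,"turn":-0.002,"gripper":0.034},{"tx":-0.003,"ty":0.0118,"tz":0.0003,"turn":-0.002,"gripper":0.034},{"tx":-0.003,"ty":0.0118,"tz":0.0003,"turn":-0.002,"gripper":0.034},{"tx":-0.003,"ty":0.0118,"tz":0.0003,"turn":-0.002,"gripper":0.034}]}}

```text
time_s: 5.55
tcp_pos: [0.5609, -0.0341, 0.0968]
eef_rot: [-90.0, -0.0, -12.4]
contact_force: [-0.3, -0.5, -0.7]
gripper_width: 0.0395
```

```bash
python3 -c "
from h import *
go(.5615,-.035,.097,-12.5)
"
```

```text
t 5.55 pos [ 0.5609 -0.0341  0.0968] rot [-8.999e+01 -1.000e-02 -1.243e+01] F [-0.3 -0.5 -0.7] w 0.0395
tx 0.0008 ty -0.0002 tz -0.0007 turn 0.0012
```

Emit:
{"api": "apply_moves", "payload": {"deltas": [{"tx":0,"ty":0.0005,"tz":0,"turn":0,"gripper":0.034},{"tx":0,"ty":0.0005,"tz":0,"turn":0,"gripper":0.034},{"tx":0,"ty":0.0005,"tz":0,"turn":0,"gripper":0.034}]}}

```text
time_s: 5.85
tcp_pos: [0.561, -0.0341, 0.0965]
eef_rot: [-90.0, -0.0, -12.4]
contact_force: [-1.4, 1.6, 4.3]
gripper_width: 0.0393
```

Emit:
{"api": "apply_moves", "payload": {"deltas": [{"tx":0,"ty":0,"tz":0,"turn":0,"gripper":0.042},{"tx":0,"ty":0,"tz":0,"turn":0,"gripper":0.048},{"tx":0,"ty":0,"tz":0,"turn":0,"gripper":0.05},{"tx":0,"ty":0,"tz":0,"turn":0,"gripper":0.05}]}}

```text
time_s: 6.25
tcp_pos: [0.5607, -0.0343, 0.0961]
eef_rot: [-90.0, 0.0, -12.4]
contact_force: [0.0, 0.3, -0.1]
gripper_width: 0.0495
```

Emit:
{"api": "apply_moves", "payload": {"deltas": [{"tx":0,"ty":-0.01,"tz":0,"turn":0,"gripper":0.05},{"tx":0,"ty":-0.03,"tz":0,"turn":0,"gripper":0.05},{"tx":0,"ty":-0.06,"tz":0,"turn":0,"gripper":0.05},{"tx":0,"ty":-0.09,"tz":0,"turn":0,"gripper":0.05},{"tx":0,"ty":-0.12,"tz":0,"turn":0,"gripper":0.05}]}}

```text
time_s: 6.75
tcp_pos: [0.5606, -0.0343, 0.2182]
eef_rot: [-90.0, -0.0, -12.4]
contact_force: [2.0, -0.4, 0.4]
gripper_width: 0.0501
```

```bash
python3 -c "
from h import *
go(.432,.311,.2,20.5)
for n in('scene',):
    p,d=capture(n); np.save('s7.npy',p)
    cv2.imwrite(f'pics/{n}7c.png',cv2.resize(p[210:330,250:390],None,fx=5,fy=5,interpolation=cv2.INTER_CUBIC)[:,:,::-1])
"
```

```text
t 6.75 pos [ 0.5606 -0.0343  0.2182] rot [-9.000e+01 -3.000e-02 -1.243e+01] F [ 2.  -0.4  0.4] w 0.0501
tx -0.2000 ty 0.0182 tz 0.3095 turn -0.5748
```

View pics/scene7c.png

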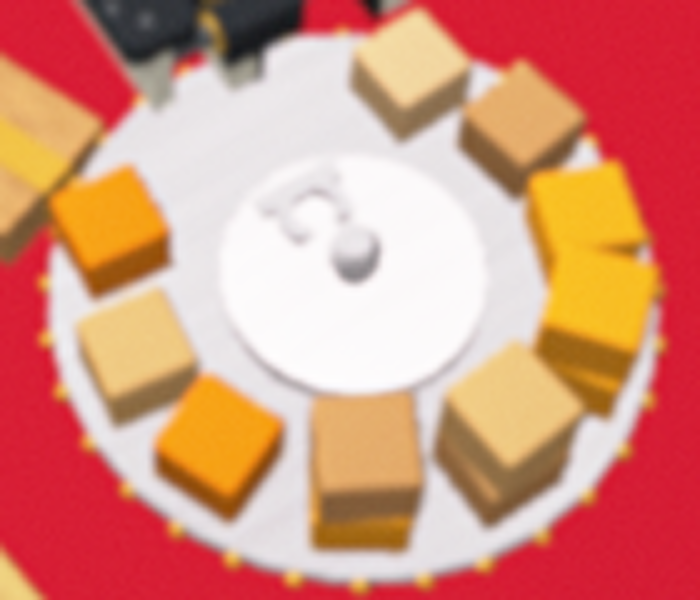

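The clip lies on the hub, its seat at about scene (312,252) and its mouth facing the post at (321,260). Next, the fork.

Emit:
{"api": "apply_moves", "payload": {"deltas": [{"tx":-0.025,"ty":0,"tz":0.04,"turn":-0.1,"gripper":0.05},{"tx":-0.05,"ty":0,"tz":0.08,"turn":-0.2,"gripper":0.05},{"tx":-0.075,"ty":0,"tz":0.12,"turn":-0.3,"gripper":0.05},{"tx":-0.1,"ty":0,"tz":0.16,"turn":-0.4,"gripper":0.05},{"tx":-0.125,"ty":0,"tz":0.2,"turn":-0.5,"gripper":0.05}]}}

```text
time_s: 7.3
tcp_pos: [0.4809, 0.1896, 0.2171]
eef_rot: [-90.0, -0.1, 16.4]
contact_force: [1.8, 0.2, -0.3]
gripper_width: 0.0503
```

```bash
python3 -c "
from h import *
go(.432,.311,.12,20.7)
for n in('scene','top'):
    p,d=capture(n); np.save(n+'8.npy',p); np.save(n+'8d.npy',d); cv2.imwrite(f'pics/{n}8.png',p[:,:,::-1])
"
```

```text
t 7.30 pos [0.4809 0.1896 0.2171] rot [-8.997e+01 -7.000e-02  1.643e+01] F [ 1.8  0.2 -0.3] w 0.0503
tx -0.0126 ty 0.0971 tz 0.1303 turn -0.0744
```

View pics/top8.png

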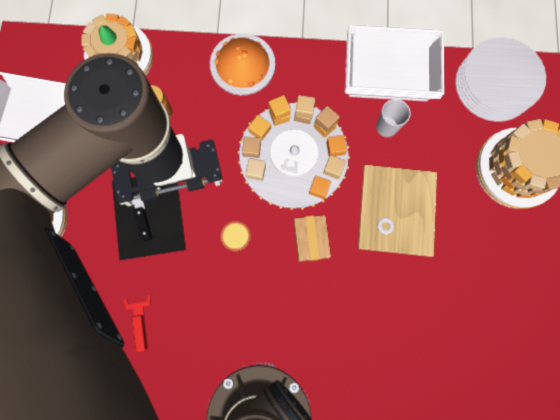

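```bash
python3 - <<'E'
from h import *
np.set_printoptions(precision=4,suppress=True)
t=np.load("top8.npy"); s=np.load("scene8.npy")
a=cv2.resize(t[120:190,260:330],None,fx=5.7,fy=5.7,interpolation=cv2.INTER_CUBIC)
b=cv2.resize(s[230:300,285:355],None,fx=5.7,fy=5.7,interpolation=cv2.INTER_CUBIC)
o=np.hstack([a,b]); o=np.clip((o.astype(float)-150)*2.4,0,255).astype(np.uint8)
cv2.imwrite("pics/c8.png",o[:,:,::-1])
# predictions
psi=np.radians(-12.4);u=np.array([np.cos(psi),np.sin(psi)]);n=np.array([-u[1],u[0]])
tcp=np.array([.5607,-.0343]);
for nm,x,y in(("barL",-19,20),("barR",-19,-20),("seat",0,0),("jawL",9,6),("jawR",9,-6)):
    w=tcp+u*(x+14)/1000+n*y/1000
    print(nm,proj("top",[[*w,.084]]),proj("scene",[[*w,.084]]))
E
```

```text
barL [[280.4634 168.4651]] [[315.3492 240.3472]]
barR [[297.1615 173.0465]] [[299.7576 248.6647]]
seat [[290.9906 163.1484]] [[312.3936 251.0484]]
jawL [[289.5284 158.8833]] [[317.0566 252.9254]]
jawR [[294.5149 160.2446]] [[312.3327 255.4963]]
```

View pics/c8.png

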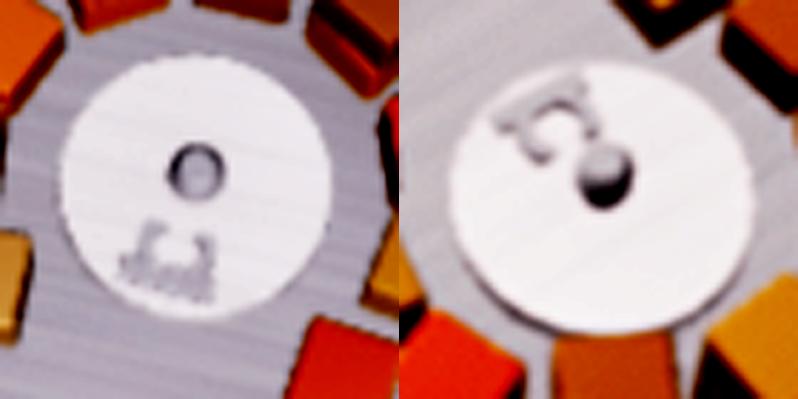

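```bash
python3 - <<'E'
from h import *
np.set_printoptions(precision=4,suppress=True)
for cam,p,box in(("top",np.load("top8.npy"),(265,125,325,182)),("scene",np.load("scene8.npy"),(290,238,350,294))):
    x0,y0,x1,y1=box;S=8
    c=cv2.resize(p[y0:y1,x0:x1],None,fx=S,fy=S,interpolation=cv2.INTER_CUBIC)
    g=hsv(c)[...,2]; sat=hsv(c)[...,1]
    br=(g>232)&(sat<20)
    k=cs(br,5000,1)[0]; h=cv2.convexHull(k); e=cv2.fitEllipse(h)
    ep=(np.array(e[0])+.5)/S-.5+[x0,y0]; H=ray(cam,[ep],.078)[0]; print(cam,"hub",ep,H)
    pts=(h[:,0,:]+.5)/S-.5+[x0,y0]; W=ray(cam,pts,.078); el=cv2.fitEllipse((W[:,:2]*1000).astype(np.float32)); print(el)
    inside=np.zeros(g.shape,np.uint8); cv2.drawContours(inside,[h],-1,1,-1); inside=cv2.erode(inside,np.ones((9,9)))
    dark=(inside>0)&(g<225)
    for q in cs(dark,300,3):
        qq=(q[:,0,:]+.5)/S-.5+[x0,y0]; P=ray(cam,qq,.084); m=mrect(P); print("obj",m, "post@.1",ray(cam,[qq.mean(0)],.1))
        cc,ang=m[0],np.radians(m[3]); 
        for z in(0,):
            yv=np.array([np.cos(ang),np.sin(ang)]);print("  lateral of hub centre along long axis mm",(H[:2]-cc)@yv*1000,"dist",(H[:2]-cc)@[yv[1],-yv[0]]*1000)
E
```

```text
top hub [293.8549 152.3326] [ 0.6029 -0.0428  0.078 ]
((603.5165405273438, -42.739463806152344), (111.88190460205078, 114.64263916015625), 103.69808197021484)
obj (array([ 0.608 , -0.0421]), 25.08187484741211, 23.79109001159668, 93.52439451217651) post@.1 [[ 0.6023 -0.042   0.1   ]]
  lateral of hub centre along long axis mm -0.3432122837926502 dist -5.118652763916923
obj (array([ 0.5702, -0.0478]), 18.83576011657715, 5.505112648010254, 8.42546272277832) post@.1 [[ 0.5654 -0.0471  0.1   ]]
  lateral of hub centre along long axis mm 33.1324174140745 dist -0.21558040395572675
scene hub [316.4236 260.8358] [ 0.5948 -0.0455  0.078 ]
((592.3955688476562, -44.59157180786133), (125.56417846679688, 149.47251892089844), 131.94601440429688)
obj (array([ 0.6058, -0.0417]), 24.3022518157959, 19.068706512451172, 73.44998931884766) post@.1 [[ 0.6103 -0.0486  0.1   ]]
  lateral of hub centre along long axis mm -6.785683521039772 dist -9.522646313301383
obj (array([ 0.5693, -0.0325]), 18.04237174987793, 8.022831916809082, 48.54641342163086) post@.1 [[ 0.5758 -0.0398  0.1   ]]
  lateral of hub centre along long axis mm 7.157853778656938 dist 27.690914093406146
obj (array([ 0.5794, -0.0532]), 9.112871170043945, 5.652783393859863, 31.11307144165039) post@.1 [[ 0.585  -0.0592  0.1   ]]
  lateral of hub centre along long axis mm 17.161707100186682 dist 1.332715490295082
```

```bash
python3 - <<'E'
from h import *
np.set_printoptions(precision=4,suppress=True)
for cam,f,box,hubc in(("top","top8.npy",(270,140,325,182),None),("scene","scene8.npy",(292,232,335,270),None)):
    x0,y0,x1,y1=box;S=8
    a=np.load(cam+"0p.npy").astype(float).mean(2);b=np.load(f).astype(float).mean(2)
    d=cv2.resize((a-b)[y0:y1,x0:x1],None,fx=S,fy=S,interpolation=cv2.INTER_CUBIC)
    print(cam,np.percentile(d,[50,90,95,99]))
    m=cv2.morphologyEx((d>13).astype(np.uint8),cv2.MORPH_CLOSE,np.ones((9,9)))
    q=cs(m,300,1)[0]; qq=(q[:,0,:]+.5)/S-.5+[x0,y0]
    P=ray(cam,qq,.084); R_=mrect(P); print(R_)
    # in predicted clip frame
    psi=np.radians(-12.4);u=np.array([np.cos(psi),np.sin(psi)]);n=np.array([-u[1],u[0]]);seat=np.array([.5607,-.0343])+u*.014
    L=(P[:,:2]-seat)*1000; X=L@u;Y=L@n; print("x",X.min(),X.max(),"y",Y.min(),Y.max())
    bk=X<-10; print("bar y",Y[bk].min(),Y[bk].max())
    v=np.clip(128+d*3,0,255).astype(np.uint8); v=cv2.cvtColor(v,cv2.COLOR_GRAY2BGR); cv2.drawContours(v,[q],-1,(0,0,255),1); cv2.imwrite(f"pics/d_{cam}.png",v)
for h in([.6033,-.0427],[.604,-.044]): print((np.array(h)-seat)@u,(np.array(h)-seat)@n)
E
```

```text
top [-1.4225 -0.5859 13.7306 22.24  ]
(array([ 0.569 , -0.0341]), 41.014312744140625, 28.34709358215332, 77.3436508178711)
x -20.161057467749167 8.284503788427832 y -18.448952257215264 22.542727782903878
bar y -18.448952257215264 22.542727782903878
scene [ 0.7036 10.4233 19.64   36.1749]
(array([ 0.573 , -0.0389]), 40.77701187133789, 30.411954879760742, 76.60377502441406)
x -16.28673027050512 14.393046564141613 y -22.09616661567301 18.676410528225247
bar y -21.970252338049942 18.54356912079659
0.02941001580523884 0.0009436777993098703
0.030372842325389973 -0.00017568143350759233
```

View pics/d_top.png

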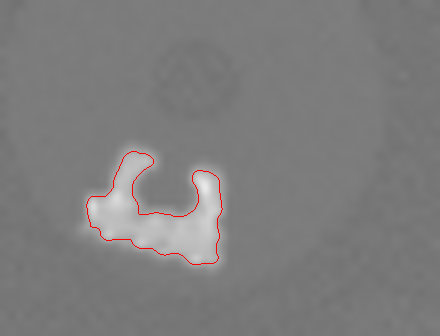

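View pics/d_scene.png

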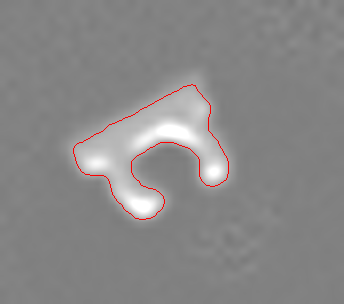

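The clip outline agrees with the jaw-based prediction: averaged over both views its lateral offset is about 0 mm, its heading about -13°, and its seat about 29 mm from the post. Moving on to grip the fork.

```bash
python3 -c "
from h import *
go(.4318,.3105,.1,20.6)"
```

```text
t 7.40 pos [0.4806 0.1923 0.2171] rot [-89.94  -0.09  16.68] F [ 0.2 -0.7 -0.2] w 0.0499
tx -0.0128 ty 0.1171 tz 0.1272 turn -0.0685
```

Emit:
{"api": "apply_moves", "payload": {"deltas": [{"tx":-0.005,"ty":0.0,"tz":0.045,"turn":-0.06,"gripper":0.05},{"tx":-0.01,"ty":0.03,"tz":0.085,"turn":-0.068,"gripper":0.05},{"tx":-0.0128,"ty":0.07,"tz":0.125,"turn":-0.068,"gripper":0.05},{"tx":-0.0128,"ty":0.117,"tz":0.127,"turn":-0.068,"gripper":0.05},{"tx":-0.0128,"ty":0.117,"tz":0.127,"turn":-0.068,"gripper":0.05}]}}

```text
time_s: 7.9
tcp_pos: [0.4312, 0.3045, 0.0944]
eef_rot: [-90.3, 0.5, 20.1]
contact_force: [-0.6, -0.6, -0.1]
gripper_width: 0.05
```

```bash
python3 -c "
from h import *
for n in('scene',):
    p,d=capture(n)
    cv2.imwrite(f'pics/{n}9c.png',cv2.resize(p[90:210,300:440],None,fx=4,fy=4,interpolation=cv2.INTER_CUBIC)[:,:,::-1])
go(.4318,.3105,.0215,20.6)"
```

```text
t 7.95 pos [0.4327 0.305  0.097 ] rot [-90.21   0.3   20.13] F [-0.4 -0.3  0.5] w 0.0503
tx 0.0011 ty 0.0755 tz 0.0055 turn -0.0081
```

View pics/scene9c.png

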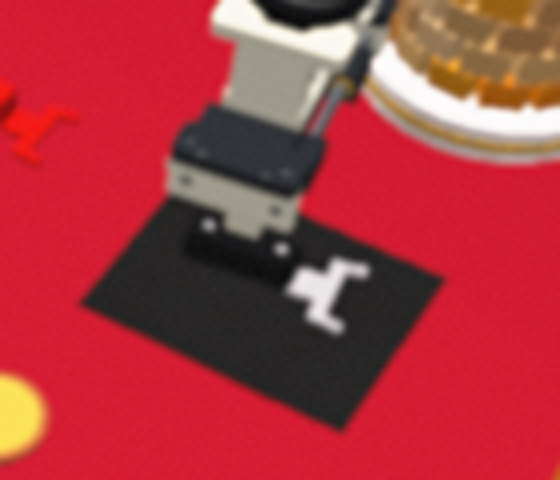

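The jaws straddle the handle between its rivets, at about scene (360,145). Descending.

Emit:
{"api": "apply_moves", "payload": {"deltas": [{"tx":0.001,"ty":0.03,"tz":0.0045,"turn":-0.008,"gripper":0.05},{"tx":0.001,"ty":0.055,"tz":0.0045,"turn":-0.008,"gripper":0.05},{"tx":0.001,"ty":0.068,"tz":0.0045,"turn":-0.008,"gripper":0.05},{"tx":0.001,"ty":0.068,"tz":0.0045,"turn":-0.008,"gripper":0.05},{"tx":0.001,"ty":0.068,"tz":0.0045,"turn":-0.008,"gripper":0.05}]}}

```text
time_s: 8.45
tcp_pos: [0.4348, 0.3114, 0.0333]
eef_rot: [-89.9, -0.1, 20.5]
contact_force: [-0.1, 0.2, 1.0]
gripper_width: 0.0495
```

```bash
python3 -c "
from h import *
go(.4318,.3105,.0215,20.6)"
```

```text
t 8.45 pos [0.4348 0.3114 0.0333] rot [-89.94  -0.13  20.53] F [-0.1  0.2  1. ] w 0.0495
tx -0.0031 ty 0.0118 tz 0.0002 turn -0.0012
```

Emit:
{"api": "apply_moves", "payload": {"deltas": [{"tx":-0.003,"ty":0.006,"tz":0,"turn":0,"gripper":0.05},{"tx":-0.003,"ty":0.0115,"tz":0,"turn":0,"gripper":0.05},{"tx":-0.003,"ty":0.0115,"tz":0,"turn":0,"gripper":0.05},{"tx":-0.003,"ty":0.0115,"tz":0,"turn":0,"gripper":0.05}]}}

```text
time_s: 8.85
tcp_pos: [0.4309, 0.3103, 0.0203]
eef_rot: [-90.0, -0.1, 20.6]
contact_force: [-0.9, -0.8, 5.8]
gripper_width: 0.0502
```

```bash
python3 -c "
from h import *
go(.4318,.3105,.0215,20.6)"
```

```text
t 8.85 pos [0.4309 0.3103 0.0203] rot [-8.998e+01 -5.000e-02  2.059e+01] F [-0.9 -0.8  5.8] w 0.0502
tx 0.0010 ty -0.0012 tz -0.0001 turn -0.0002
```

Emit:
{"api": "apply_moves", "payload": {"deltas": [{"tx":0.001,"ty":-0.002,"tz":0,"turn":0,"gripper":0.05},{"tx":0.001,"ty":-0.002,"tz":0,"turn":0,"gripper":0.03},{"tx":0.001,"ty":-0.002,"tz":0,"turn":0,"gripper":0.012},{"tx":0.001,"ty":-0.002,"tz":0,"turn":0,"gripper":0.012},{"tx":0.001,"ty":-0.002,"tz":0,"turn":0,"gripper":0.012}], "newtons": 50}}

```text
time_s: 9.35
tcp_pos: [0.4315, 0.3101, 0.0216]
eef_rot: [-90.0, 0.0, 20.6]
contact_force: [-0.0, -2.2, 0.5]
gripper_width: 0.0234
```

Emit:
{"api": "apply_moves", "payload": {"deltas": [{"tx":0,"ty":0,"tz":0,"turn":0,"gripper":0.012},{"tx":0,"ty":0,"tz":0,"turn":0,"gripper":0.012}]}}

```text
time_s: 9.55
tcp_pos: [0.4315, 0.3101, 0.0216]
eef_rot: [-90.0, 0.0, 20.6]
contact_force: [0.4, 0.1, -0.5]
gripper_width: 0.0221
```

```bash
python3 -c "
from h import *
go(.4318,.3105,.0215,20.6)"
```

```text
t 9.55 pos [0.4315 0.3101 0.0216] rot [-9.001e+01  2.000e-02  2.056e+01] F [ 0.4  0.1 -0.5] w 0.0221
tx 0.0004 ty 0.0001 tz 0.0002 turn -0.0007
```

Emit:
{"api": "apply_moves", "payload": {"deltas": [{"tx":0,"ty":-0.02,"tz":0,"turn":0,"gripper":0.012},{"tx":0,"ty":-0.05,"tz":0,"turn":0,"gripper":0.012},{"tx":0,"ty":-0.09,"tz":0,"turn":0,"gripper":0.012},{"tx":0,"ty":-0.13,"tz":0,"turn":0,"gripper":0.012},{"tx":0,"ty":-0.16,"tz":0,"turn":0,"gripper":0.012}]}}

```text
time_s: 10.05
tcp_pos: [0.4317, 0.3104, 0.1841]
eef_rot: [-89.9, -0.1, 20.6]
contact_force: [-0.5, 1.2, -2.5]
gripper_width: 0.0217
```

```bash
python3 -c "
from h import *
for n in('scene',):
    p,d=capture(n)
    cv2.imwrite(f'pics/{n}10c.png',cv2.resize(p[60:210,280:440],None,fx=4,fy=4,interpolation=cv2.INTER_CUBIC)[:,:,::-1])
import math
# clip axis: seat robot ~ tcp .5607,-.0343 +15.5mm, heading -12.7
a=math.radians(-12.7); 
for d in(.145,): print(.604-d*math.cos(a), -.0439-d*math.sin(a))
go(.604-.145*math.cos(a),-.0439-.145*math.sin(a),.19,-12.7)"
```

```text
0.46254749112785076 -0.012022300368838564
t 10.10 pos [0.4335 0.312  0.1888] rot [-89.81  -0.43  20.62] F [2.4 2.  3.5] w 0.0215
tx -0.0869 ty -0.0012 tz -0.3135 turn 0.5816
```

View pics/scene10c.png

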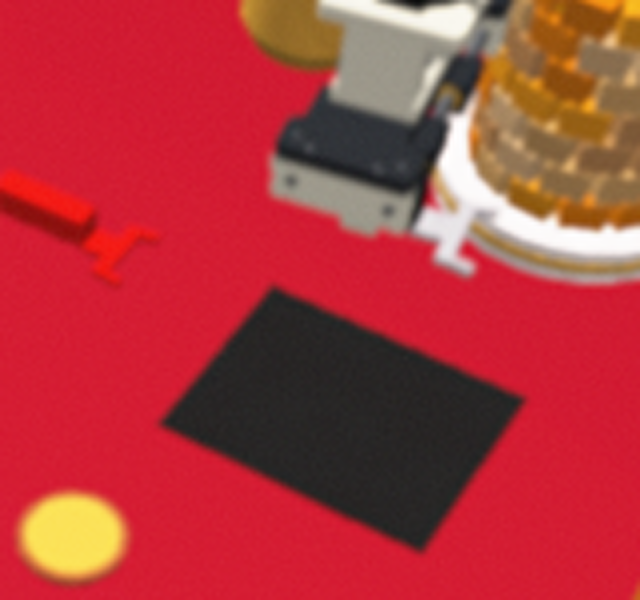

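The fork is in the jaws and level, prongs at about scene (395,120). Moving out to the lane.

Emit:
{"api": "apply_moves", "payload": {"deltas": [{"tx":-0.012,"ty":0,"tz":-0.045,"turn":0.08,"gripper":0.012},{"tx":-0.024,"ty":0,"tz":-0.09,"turn":0.17,"gripper":0.012},{"tx":-0.036,"ty":0,"tz":-0.135,"turn":0.26,"gripper":0.012},{"tx":-0.048,"ty":0,"tz":-0.18,"turn":0.35,"gripper":0.012},{"tx":-0.06,"ty":0,"tz":-0.225,"turn":0.44,"gripper":0.012}]}}

```text
time_s: 10.6
tcp_pos: [0.4538, 0.0768, 0.1815]
eef_rot: [-90.0, 0.0, -4.8]
contact_force: [1.6, -0.1, -2.0]
gripper_width: 0.0212
```

```bash
python3 -c "
from h import *
go(.4628,-.0121,.19,-12.7)"
```

```text
t 10.60 pos [0.4538 0.0768 0.1815] rot [-8.999e+01  1.000e-02 -4.840e+00] F [ 1.6 -0.1 -2. ] w 0.0212
tx 0.0164 ty -0.0085 tz -0.0878 turn 0.1373
```

Emit:
{"api": "apply_moves", "payload": {"deltas": [{"tx":0.006,"ty":0,"tz":-0.035,"turn":0.06,"gripper":0.012},{"tx":0.012,"ty":0,"tz":-0.065,"turn":0.12,"gripper":0.012},{"tx":0.0164,"ty":0,"tz":-0.085,"turn":0.137,"gripper":0.012},{"tx":0.0164,"ty":0.03,"tz":-0.0878,"turn":0.137,"gripper":0.012},{"tx":0.0164,"ty":0.05,"tz":-0.0878,"turn":0.137,"gripper":0.012}]}}

```text
time_s: 11.1
tcp_pos: [0.4629, -0.0114, 0.1304]
eef_rot: [-90.0, 0.0, -12.6]
contact_force: [-0.5, 0.0, -1.6]
gripper_width: 0.0217
```

Emit:
{"api": "apply_moves", "payload": {"deltas": [{"tx":0,"ty":0,"tz":0,"turn":0,"gripper":0.012},{"tx":0,"ty":0,"tz":0,"turn":0,"gripper":0.012}]}}

```text
time_s: 11.3
tcp_pos: [0.4636, -0.0104, 0.1318]
eef_rot: [-90.0, 0.0, -12.5]
contact_force: [-0.4, -0.1, -2.5]
gripper_width: 0.0219
```

```bash
python3 -c "
from h import *
go(.4628,-.0121,.098,-12.7)
for n in('scene','top'):
    p,d=capture(n);np.save(n+'11.npy',p)
    c=p[180:300,250:390] if n=='scene' else p[120:240,230:370]
    cv2.imwrite(f'pics/{n}11c.png',cv2.resize(c,None,fx=4.5,fy=4.5,interpolation=cv2.INTER_CUBIC)[:,:,::-1])
go(.4628,-.0121,.098,-12.7)"
```

```text
t 11.30 pos [ 0.4636 -0.0104  0.1318] rot [-9.004e+01  4.000e-02 -1.248e+01] F [-0.4 -0.1 -2.5] w 0.0219
tx -0.0004 ty 0.0338 tz -0.0018 turn 0.0038
t 11.40 pos [ 0.4644 -0.0099  0.1327] rot [-8.996e+01 -8.000e-02 -1.246e+01] F [-0.1  0.6 -1.3] w 0.0217
tx -0.0011 ty 0.0347 tz -0.0025 turn 0.0042
```

View pics/scene11c.png

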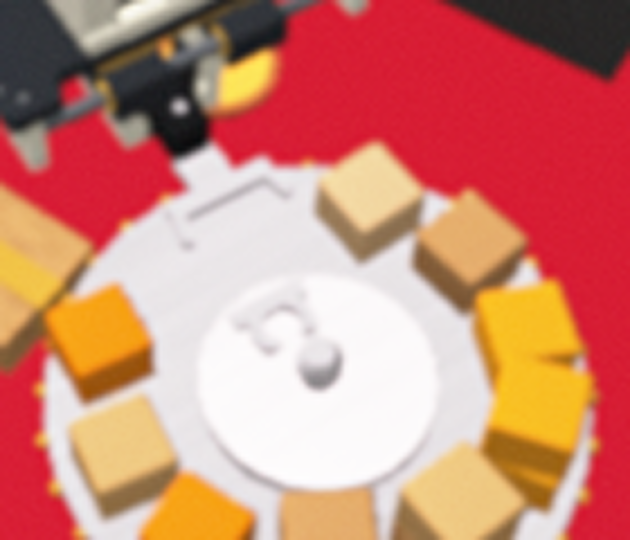

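View pics/top11c.png

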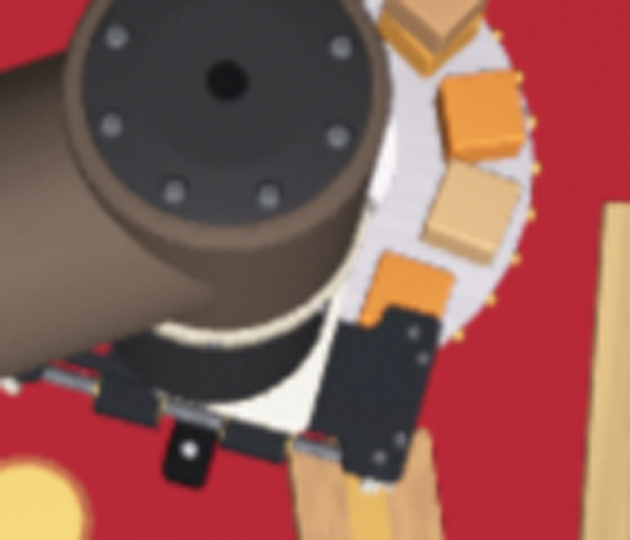

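The scene view shows the fork at about (298,223), prongs towards the clip at (312,252). The tool is 2.5 mm to the left; I'll correct that and lower.

Emit:
{"api": "apply_moves", "payload": {"deltas": [{"tx":-0.001,"ty":0.015,"tz":-0.0025,"turn":0.004,"gripper":0.012},{"tx":-0.001,"ty":0.03,"tz":-0.0025,"turn":0.004,"gripper":0.012},{"tx":-0.001,"ty":0.0335,"tz":-0.0025,"turn":0.004,"gripper":0.012},{"tx":-0.001,"ty":0.0335,"tz":-0.0025,"turn":0.004,"gripper":0.012},{"tx":-0.001,"ty":0.0335,"tz":-0.0025,"turn":0.004,"gripper":0.012}]}}

```text
time_s: 11.9
tcp_pos: [0.4628, -0.0122, 0.0992]
eef_rot: [-90.0, -0.1, -12.7]
contact_force: [0.5, -0.2, -2.1]
gripper_width: 0.0216
```

```bash
python3 -c "
from h import *
for n in('scene',):
    p,d=capture(n);np.save(n+'12.npy',p)
    c=p[190:300,260:380]
    cv2.imwrite(f'pics/{n}12c.png',cv2.resize(c,None,fx=5,fy=5,interpolation=cv2.INTER_CUBIC)[:,:,::-1])
go(.4628,-.0121,.0976,-12.7)"
```

```text
t 11.95 pos [ 0.4628 -0.0122  0.0992] rot [-8.996e+01 -8.000e-02 -1.270e+01] F [-0.1  0.9 -1.5] w 0.0220
tx -0.0000 ty 0.0016 tz 0.0001 turn -0.0000
```

View pics/scene12c.png

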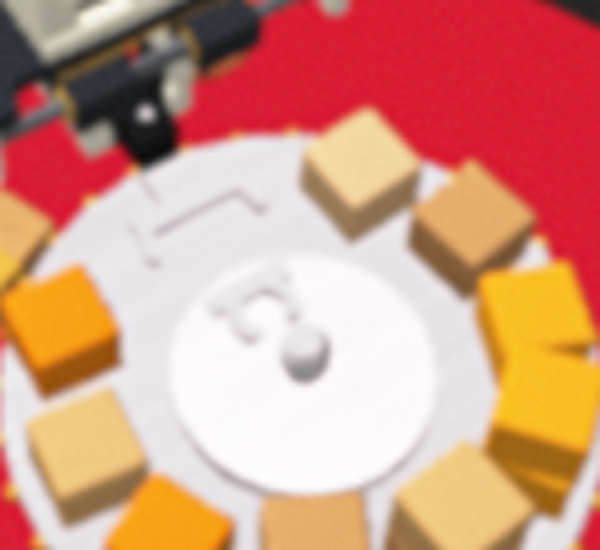

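```bash
python3 - <<'E'
from h import *
np.set_printoptions(precision=1,suppress=True)
z=.0806+.005
c=lambda x,y:np.array([x/5+260-.4,y/5+190-.4])
psi=np.radians(-12.7);u=np.array([np.cos(psi),np.sin(psi)]);n=np.array([-u[1],u[0]]);tcp=np.array([.4628,-.0122])
for nm,q in(("floorR",(155,236)),("floorL",(235,191)),("tipR",(153,266)),("tipL",(265,213))):
    P=ray("scene",[c(*q)],z)[0,:2]; L=(P-tcp)*1000; print(nm,L@u,L@n)
E
```

```text
floorR 60.603129908977884 -22.073562166028022
floorL 58.888307814960136 20.340067456528732
tipR 73.18037893121883 -30.64220172747321
tipL 75.40788338022257 25.512695599804307
```

Taking the scene camera's known bias into account, fork and clip axes agree to within 1 mm. Lowering to 1 mm above the hub, then advancing.

Emit:
{"api": "apply_moves", "payload": {"deltas": [{"tx":0,"ty":0.0013,"tz":0,"turn":0,"gripper":0.012},{"tx":0.01,"ty":0.0013,"tz":0,"turn":0,"gripper":0.012},{"tx":0.02,"ty":0.0013,"tz":0,"turn":0,"gripper":0.012},{"tx":0.027,"ty":0.0013,"tz":0,"turn":0,"gripper":0.012},{"tx":0.027,"ty":0.0013,"tz":0,"turn":0,"gripper":0.012}]}}

```text
time_s: 12.45
tcp_pos: [0.4898, -0.0187, 0.0968]
eef_rot: [-90.0, -0.0, -12.8]
contact_force: [-0.2, -0.6, -1.6]
gripper_width: 0.0219
```

```bash
python3 -c "
from h import *
for n in('scene',):
    p,d=capture(n);np.save(n+'13.npy',p)
    c=p[190:300,260:380]
    cv2.imwrite(f'pics/{n}13c.png',cv2.resize(c,None,fx=5,fy=5,interpolation=cv2.INTER_CUBIC)[:,:,::-1])
go(.5289,-.0271,.0976,-12.7)"
```

```text
t 12.50 pos [ 0.4889 -0.0187  0.0966] rot [-9.002e+01  3.000e-02 -1.277e+01] F [-0.8 -0.2 -1.5] w 0.0215
tx 0.0408 ty -0.0010 tz 0.0007 turn -0.0013
```

View pics/scene13c.png

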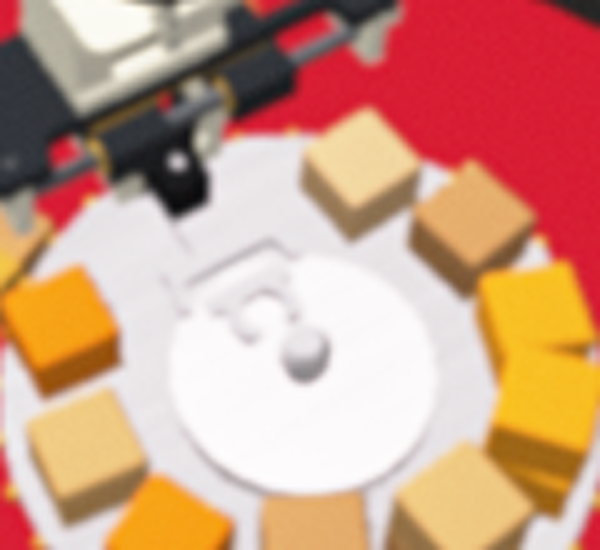

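The prongs straddle the bar, notch floor at about scene (307,242), and look centred. Raising 1 mm and pushing on.

Emit:
{"api": "apply_moves", "payload": {"deltas": [{"tx":0,"ty":-0.001,"tz":0.0005,"turn":0,"gripper":0.012},{"tx":0.006,"ty":-0.001,"tz":0.0007,"turn":0,"gripper":0.012},{"tx":0.012,"ty":-0.001,"tz":0.0007,"turn":0,"gripper":0.012},{"tx":0.018,"ty":-0.001,"tz":0.0007,"turn":0,"gripper":0.012},{"tx":0.022,"ty":-0.001,"tz":0.0007,"turn":0,"gripper":0.012}], "newtons": 60}}

```text
time_s: 13.0
tcp_pos: [0.5108, -0.0227, 0.0979]
eef_rot: [-90.0, -0.0, -12.7]
contact_force: [-1.1, 0.7, -0.1]
gripper_width: 0.0219
```

```bash
python3 -c "
from h import *
for n in('scene',):
    p,d=capture(n);np.save(n+'14.npy',p)
    c=p[190:300,260:380]
    cv2.imwrite(f'pics/{n}14c.png',cv2.resize(c,None,fx=5,fy=5,interpolation=cv2.INTER_CUBIC)[:,:,::-1])
go(.5289,-.0271,.0976,-12.7)"
```

```text
t 13.05 pos [ 0.5112 -0.0227  0.0979] rot [-9.000e+01 -2.000e-02 -1.273e+01] F [ 2.   0.5 -1.6] w 0.0218
tx 0.0182 ty 0.0003 tz -0.0004 turn -0.0004
```

View pics/scene14c.png

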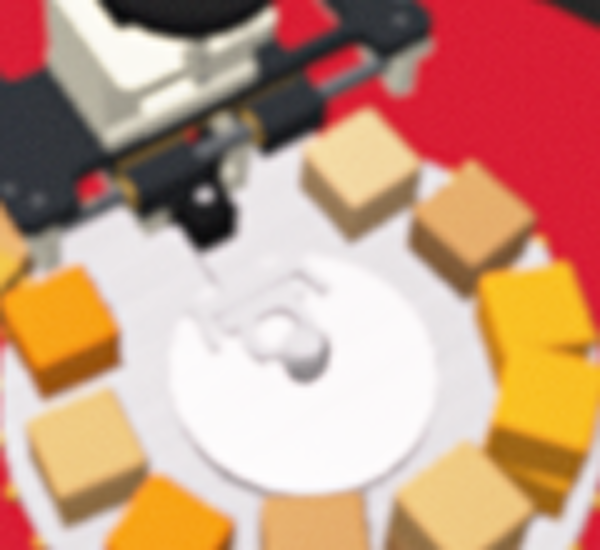

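Emit:
{"api": "apply_moves", "payload": {"deltas": [{"tx":0.004,"ty":0,"tz":-0.0003,"turn":0,"gripper":0.012},{"tx":0.007,"ty":0,"tz":-0.0003,"turn":0,"gripper":0.012},{"tx":0.009,"ty":0,"tz":-0.0003,"turn":0,"gripper":0.012},{"tx":0.011,"ty":0,"tz":-0.0003,"turn":0,"gripper":0.012}]}}

```text
time_s: 13.45
tcp_pos: [0.5183, -0.0254, 0.0971]
eef_rot: [-90.1, 0.3, -12.8]
contact_force: [-8.6, 5.1, 2.5]
gripper_width: 0.0218
```

Emit:
{"api": "apply_moves", "payload": {"deltas": [{"tx":0.001,"ty":0,"tz":0,"turn":0,"gripper":0.012},{"tx":0.002,"ty":0,"tz":0,"turn":0,"gripper":0.012},{"tx":0.003,"ty":0,"tz":0,"turn":0,"gripper":0.012},{"tx":0.004,"ty":0,"tz":0,"turn":0,"gripper":0.012}]}}

```text
time_s: 13.85
tcp_pos: [0.5251, -0.0262, 0.098]
eef_rot: [-90.0, -0.0, -12.7]
contact_force: [-0.2, 0.3, -1.5]
gripper_width: 0.0215
```

```bash
python3 -c "
from h import *
for n in('scene',):
    p,d=capture(n);np.save(n+'15.npy',p)
    c=p[190:300,260:380]
    cv2.imwrite(f'pics/{n}15c.png',cv2.resize(c,None,fx=5,fy=5,interpolation=cv2.INTER_CUBIC)[:,:,::-1])
go(.5289,-.0271,.0976,-12.7)"
```

```text
t 13.90 pos [ 0.5255 -0.0262  0.0981] rot [-8.998e+01 -7.000e-02 -1.271e+01] F [-0.3 -0.5 -1.2] w 0.0217
tx 0.0035 ty 0.0005 tz -0.0001 turn -0.0002
```

View pics/scene15c.png

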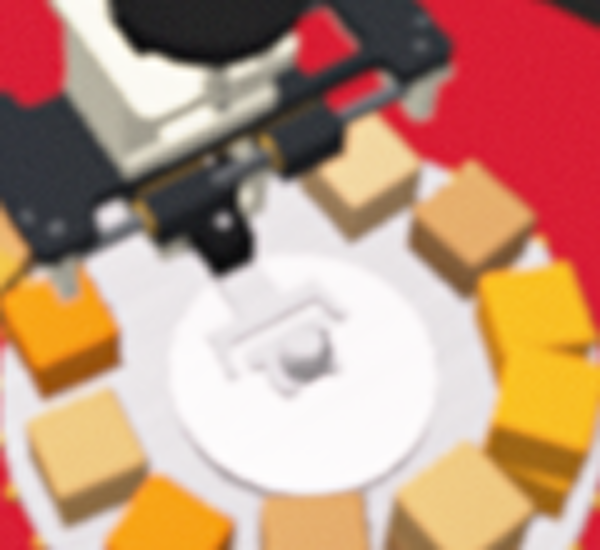

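The force rose to about 10 N and then dropped, so the clip has snapped on; it now surrounds the post. I'll push on gently until it seats firmly.

Emit:
{"api": "apply_moves", "payload": {"deltas": [{"tx":0.001,"ty":0.0003,"tz":0,"turn":0,"gripper":0.012},{"tx":0.002,"ty":0.0003,"tz":0,"turn":0,"gripper":0.012},{"tx":0.002,"ty":0.0003,"tz":0,"turn":0,"gripper":0.012}]}}

```text
time_s: 14.2
tcp_pos: [0.5269, -0.0267, 0.0977]
eef_rot: [-90.0, -0.0, -12.7]
contact_force: [-0.2, 0.6, -1.9]
gripper_width: 0.0218
```

Emit:
{"api": "apply_moves", "payload": {"deltas": [{"tx":0.001,"ty":0.0,"tz":0,"turn":0,"gripper":0.012},{"tx":0.0015,"ty":0.0,"tz":0,"turn":0,"gripper":0.012},{"tx":0.0015,"ty":0.0,"tz":0,"turn":0,"gripper":0.012}]}}

```text
time_s: 14.5
tcp_pos: [0.5281, -0.027, 0.0976]
eef_rot: [-90.0, -0.0, -12.7]
contact_force: [0.9, 0.6, -1.3]
gripper_width: 0.0214
```

Emit:
{"api": "apply_moves", "payload": {"deltas": [{"tx":0.001,"ty":0.0,"tz":0,"turn":0,"gripper":0.012},{"tx":0.0015,"ty":0.0,"tz":0,"turn":0,"gripper":0.012},{"tx":0.0015,"ty":0.0,"tz":0,"turn":0,"gripper":0.012}]}}

```text
time_s: 14.8
tcp_pos: [0.5296, -0.0273, 0.0976]
eef_rot: [-90.0, -0.0, -12.7]
contact_force: [0.5, 0.3, -2.0]
gripper_width: 0.0219
```

```bash
python3 -c "
from h import *
for n in('scene',):
    p,d=capture(n);np.save(n+'16.npy',p)
    c=p[230:290,285:355]
    c=np.clip((c.astype(float)-130)*2,0,255).astype(np.uint8)
    cv2.imwrite(f'pics/{n}16c.png',cv2.resize(c,None,fx=9,fy=9,interpolation=cv2.INTER_CUBIC)[:,:,::-1])
go(.5289,-.0271,.0976,-12.7)"
```

```text
t 14.85 pos [ 0.5295 -0.0274  0.0976] rot [-90.     0.   -12.73] F [ 0.4 -0.  -1.4] w 0.0210
tx -0.0007 ty -0.0000 tz 0.0001 turn -0.0005
```

View pics/scene16c.png

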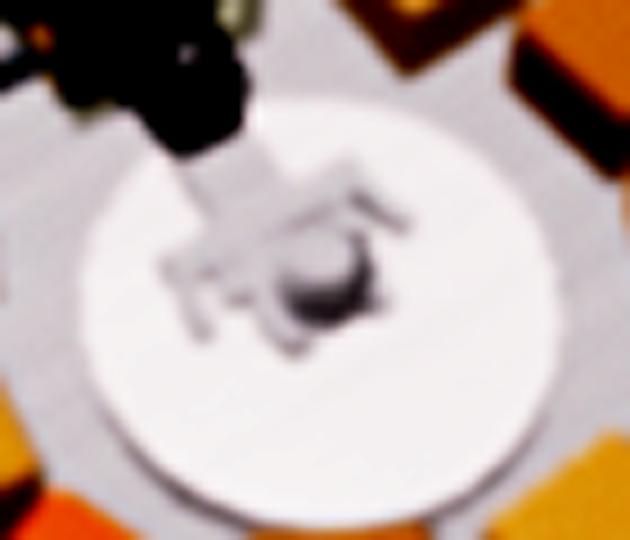

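Emit:
{"api": "apply_moves", "payload": {"deltas": [{"tx":0.001,"ty":0.0,"tz":0,"turn":0,"gripper":0.012},{"tx":0.002,"ty":0.0,"tz":0,"turn":0,"gripper":0.012},{"tx":0.002,"ty":0.0,"tz":0,"turn":0,"gripper":0.012}]}}

```text
time_s: 15.15
tcp_pos: [0.5299, -0.0278, 0.0972]
eef_rot: [-90.0, 0.2, -12.7]
contact_force: [-5.0, 2.4, 1.0]
gripper_width: 0.0218
```

Emit:
{"api": "apply_moves", "payload": {"deltas": [{"tx":0.001,"ty":0.0,"tz":0,"turn":0,"gripper":0.012},{"tx":0.001,"ty":0.0,"tz":0,"turn":0,"gripper":0.012},{"tx":0.001,"ty":0.0,"tz":0,"turn":0,"gripper":0.012}]}}

```text
time_s: 15.45
tcp_pos: [0.5299, -0.028, 0.0969]
eef_rot: [-90.1, 0.3, -12.8]
contact_force: [-8.2, 4.2, 2.4]
gripper_width: 0.0219
```

Firm resistance now, with the TCP no longer advancing at 0.530. One more press, to about 15–20 N, to be sure.

Emit:
{"api": "apply_moves", "payload": {"deltas": [{"tx":0.001,"ty":-0.0005,"tz":0,"turn":0,"gripper":0.012},{"tx":0.002,"ty":-0.0005,"tz":0,"turn":0,"gripper":0.012},{"tx":0.0025,"ty":-0.0005,"tz":0,"turn":0,"gripper":0.012},{"tx":0.0025,"ty":-0.0005,"tz":0,"turn":0,"gripper":0.012}]}}

```text
time_s: 15.85
tcp_pos: [0.5301, -0.0283, 0.0969]
eef_rot: [-90.1, 0.5, -12.8]
contact_force: [-15.2, 10.1, 7.3]
gripper_width: 0.0213
```

It is stopped firmly at about 19 N, well above the snap force, with no further travel. Retracting straight back.

Emit:
{"api": "apply_moves", "payload": {"deltas": [{"tx":-0.004,"ty":-0.0005,"tz":0,"turn":0,"gripper":0.012},{"tx":-0.012,"ty":-0.001,"tz":0,"turn":0,"gripper":0.012},{"tx":-0.03,"ty":-0.001,"tz":0,"turn":0,"gripper":0.012},{"tx":-0.05,"ty":-0.002,"tz":0,"turn":0,"gripper":0.012},{"tx":-0.07,"ty":-0.004,"tz":0,"turn":0,"gripper":0.012}]}}

```text
time_s: 16.35
tcp_pos: [0.466, -0.0131, 0.1021]
eef_rot: [-90.0, -0.0, -12.7]
contact_force: [-0.8, 0.9, -0.9]
gripper_width: 0.0215
```

Emit:
{"api": "apply_moves", "payload": {"deltas": [{"tx":0,"ty":-0.02,"tz":0,"turn":0,"gripper":0.012},{"tx":0,"ty":-0.05,"tz":0,"turn":0,"gripper":0.012},{"tx":0,"ty":-0.08,"tz":0,"turn":0,"gripper":0.012},{"tx":0,"ty":-0.09,"tz":0,"turn":0,"gripper":0.012}]}}

```text
time_s: 16.75
tcp_pos: [0.4682, -0.0128, 0.1954]
eef_rot: [-89.9, -0.3, -12.7]
contact_force: [0.6, 0.3, -1.6]
gripper_width: 0.022
```

```bash
python3 -c "
from h import *
for n in('scene',):
    p,d=capture(n);np.save(n+'17.npy',p)
    cv2.imwrite(f'pics/{n}17.png',p[:,:,::-1])
    c=p[230:290,285:355]
    c=np.clip((c.astype(float)-130)*2,0,255).astype(np.uint8)
    cv2.imwrite(f'pics/{n}17c.png',cv2.resize(c,None,fx=9,fy=9,interpolation=cv2.INTER_CUBIC)[:,:,::-1])
go(.4318,.3105,.19,20.6)"
```

```text
t 16.80 pos [ 0.4682 -0.0127  0.1955] rot [-89.84  -0.31 -12.7 ] F [ 1.1 -0.9  0.1] w 0.0215
tx -0.1066 ty 0.0055 tz 0.3073 turn -0.5812
```

View pics/scene17c.png

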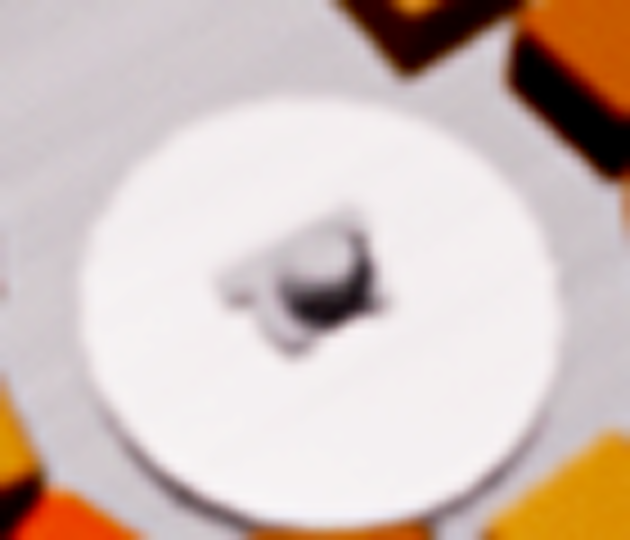

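View pics/scene17.png

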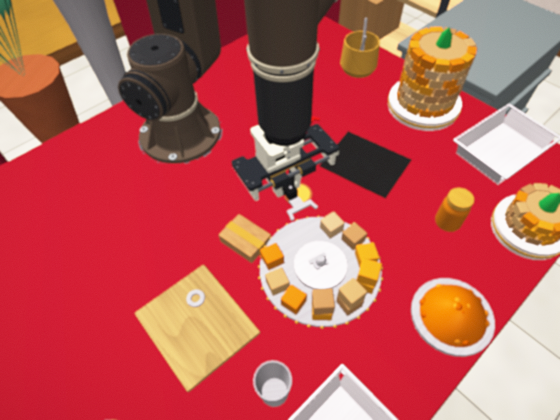

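The clip sits round the post at scene (320,260), and the sweets are unchanged. Taking the fork back to the mat.

Emit:
{"api": "apply_moves", "payload": {"deltas": [{"tx":-0.016,"ty":0,"tz":0.045,"turn":-0.09,"gripper":0.012},{"tx":-0.032,"ty":0,"tz":0.09,"turn":-0.18,"gripper":0.012},{"tx":-0.048,"ty":0,"tz":0.135,"turn":-0.27,"gripper":0.012},{"tx":-0.064,"ty":0,"tz":0.18,"turn":-0.36,"gripper":0.012},{"tx":-0.08,"ty":0,"tz":0.225,"turn":-0.45,"gripper":0.012}]}}

```text
time_s: 17.3
tcp_pos: [0.4371, 0.2254, 0.1911]
eef_rot: [-90.0, 0.0, 13.2]
contact_force: [1.6, 0.3, -2.1]
gripper_width: 0.0216
```

```bash
python3 -c "
from h import *
go(.435,.3105,.19,20.6)
for n in('top',):
    p,d=capture(n);np.save(n+'18.npy',p)
    cv2.imwrite(f'pics/{n}18.png',p[:,:,::-1])
    a=np.load('top0p.npy').astype(float).mean(2);b=p.astype(float).mean(2);S=8;x0,y0,x1,y1=265,125,325,182
    d=cv2.resize((a-b)[y0:y1,x0:x1],None,fx=S,fy=S,interpolation=cv2.INTER_CUBIC)
    m=cv2.morphologyEx((d>13).astype(np.uint8),cv2.MORPH_CLOSE,np.ones((9,9)))
    c=cv2.resize(p[y0:y1,x0:x1],None,fx=S,fy=S,interpolation=cv2.INTER_CUBIC)[:,:,::-1]
    c=np.clip((c.astype(float)-130)*2,0,255).astype(np.uint8)
    cv2.drawContours(c,cs(m,100,4),-1,(0,0,255),1); cv2.imwrite('pics/top18c.png',c)
"
```

```text
t 17.30 pos [0.4371 0.2254 0.1911] rot [-9.001e+01  3.000e-02  1.325e+01] F [ 1.6  0.3 -2.1] w 0.0216
tx 0.0174 ty 0.0011 tz 0.0833 turn -0.1283
```

View pics/top18c.png

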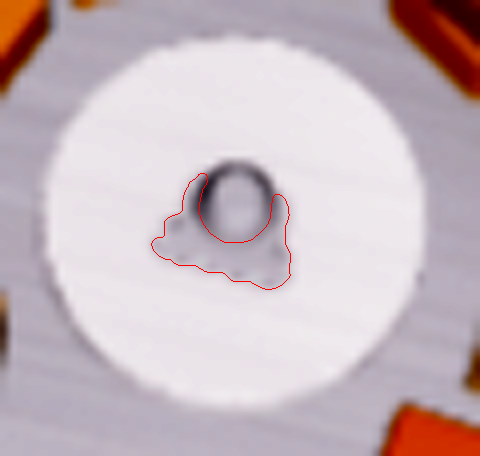

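```bash
python3 - <<'E'
from h import *
for cam,f,box in(("top","top18.npy",(265,125,325,182)),("scene","scene17.npy",(300,245,345,275))):
    x0,y0,x1,y1=box;S=8
    a=np.load(cam+"0p.npy").astype(float).mean(2);b=np.load(f).astype(float).mean(2)
    d=cv2.resize((a-b)[y0:y1,x0:x1],None,fx=S,fy=S,interpolation=cv2.INTER_CUBIC)
    m=cv2.morphologyEx((d>13).astype(np.uint8),cv2.MORPH_CLOSE,np.ones((9,9)))
    q=cs(m,300,1)[0]; P=ray(cam,(q[:,0,:]+.5)/S-.5+[x0,y0],.084)[:,:2]
    h=np.array([.6033,-.0427]) if cam=="top" else np.array([.6045,-.0447])
    ps=np.radians(-12.8);u=np.array([np.cos(ps),np.sin(ps)]);n=np.array([-u[1],u[0]]);L=(P-h)*1000
    X=L@u;Y=L@n;print(cam,"x",X.min(),X.max(),"y",Y.min(),Y.max())
E
```

```text
top x -19.604079653566153 9.626486656279026 y -20.25885934483245 21.11497335544541
scene x -16.68121435388441 12.19210969676516 y -21.04534425997502 -0.8795375243951156
```

In the top view the clip spans x -19.6 to +9.6 mm and y ±20.5 mm about the hub centre, matching -19, +9 and ±20, so it is home. Lowering the fork onto the mat.

Emit:
{"api": "apply_moves", "payload": {"deltas": [{"tx":0.007,"ty":0,"tz":0.04,"turn":-0.06,"gripper":0.012},{"tx":0.014,"ty":0.01,"tz":0.075,"turn":-0.12,"gripper":0.012},{"tx":0.0174,"ty":0.04,"tz":0.0825,"turn":-0.128,"gripper":0.012},{"tx":0.0174,"ty":0.08,"tz":0.0825,"turn":-0.128,"gripper":0.012},{"tx":0.0174,"ty":0.12,"tz":0.0825,"turn":-0.128,"gripper":0.012}]}}

```text
time_s: 17.85
tcp_pos: [0.436, 0.3084, 0.07]
eef_rot: [-90.0, -0.0, 20.4]
contact_force: [0.3, 0.4, -1.3]
gripper_width: 0.0219
```

Emit:
{"api": "apply_moves", "payload": {"deltas": [{"tx":0,"ty":0.02,"tz":0,"turn":0,"gripper":0.012},{"tx":0,"ty":0.03,"tz":0,"turn":0,"gripper":0.012},{"tx":0,"ty":0.03,"tz":0,"turn":0,"gripper":0.012},{"tx":0,"ty":0.03,"tz":0,"turn":0,"gripper":0.012}]}}

```text
time_s: 18.25
tcp_pos: [0.4369, 0.3086, 0.0427]
eef_rot: [-90.0, -0.0, 20.4]
contact_force: [0.1, 1.1, -1.6]
gripper_width: 0.022
```

```bash
python3 -c "
from h import *
for n in('scene',):
    p,d=capture(n)
    cv2.imwrite(f'pics/{n}19c.png',cv2.resize(p[90:210,300:440],None,fx=4,fy=4,interpolation=cv2.INTER_CUBIC)[:,:,::-1])
go(.435,.3105,.0216,20.6)"
```

```text
t 18.30 pos [0.437  0.3089 0.0432] rot [-89.95  -0.1   20.4 ] F [-0.4  0.  -0.4] w 0.0215
tx -0.0014 ty 0.0216 tz 0.0022 turn -0.0035
```

View pics/scene19c.png

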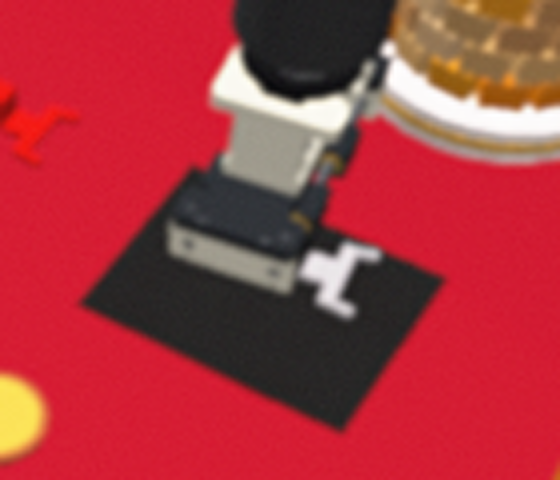

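Emit:
{"api": "apply_moves", "payload": {"deltas": [{"tx":0,"ty":0.012,"tz":0,"turn":0,"gripper":0.012},{"tx":0,"ty":0.019,"tz":0,"turn":0,"gripper":0.012},{"tx":0,"ty":0.021,"tz":0,"turn":0,"gripper":0.012},{"tx":0,"ty":0.021,"tz":0,"turn":0,"gripper":0.012},{"tx":0,"ty":0.021,"tz":0,"turn":0,"gripper":0.012}]}}

```text
time_s: 18.8
tcp_pos: [0.4363, 0.3081, 0.0215]
eef_rot: [-90.0, 0.0, 20.4]
contact_force: [-3.4, -1.4, 6.5]
gripper_width: 0.0218
```

Contact with the mat at the pick-up height. Releasing.

Emit:
{"api": "apply_moves", "payload": {"deltas": [{"tx":0,"ty":0,"tz":0,"turn":0,"gripper":0.03},{"tx":0,"ty":0,"tz":0,"turn":0,"gripper":0.05},{"tx":0,"ty":0,"tz":0,"turn":0,"gripper":0.05},{"tx":0,"ty":-0.001,"tz":0,"turn":0,"gripper":0.05}]}}

```text
time_s: 19.2
tcp_pos: [0.4364, 0.3082, 0.022]
eef_rot: [-90.0, 0.0, 20.4]
contact_force: [-1.3, 0.2, 0.6]
gripper_width: 0.0468
```

Emit:
{"api": "apply_moves", "payload": {"deltas": [{"tx":0,"ty":-0.02,"tz":0,"turn":0,"gripper":0.05},{"tx":0,"ty":-0.06,"tz":0,"turn":0,"gripper":0.05},{"tx":0,"ty":-0.1,"tz":0,"turn":0,"gripper":0.05},{"tx":-0.03,"ty":-0.14,"tz":0,"turn":0,"gripper":0.05},{"tx":-0.05,"ty":-0.18,"tz":0,"turn":0,"gripper":0.05}]}}

```text
time_s: 19.7
tcp_pos: [0.3885, 0.2899, 0.2033]
eef_rot: [-90.0, 0.0, 20.3]
contact_force: [0.2, 1.1, -0.7]
gripper_width: 0.0501
```

```bash
python3 -c "
from h import *
for n in('scene','top'):
    p,d=capture(n); np.save(n+'20.npy',p); cv2.imwrite(f'pics/{n}20.png',p[:,:,::-1])
go(.435,.3105,.2,20.6)"
```

```text
t 19.80 pos [0.3899 0.2921 0.2079] rot [-89.7   -0.46  20.47] F [1.3 1.6 0.1] w 0.0502
tx 0.0487 ty 0.0079 tz 0.0015 turn -0.0023
```

View pics/scene20.png

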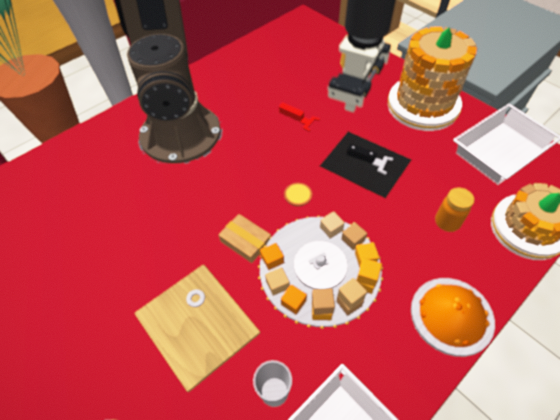

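View pics/top20.png

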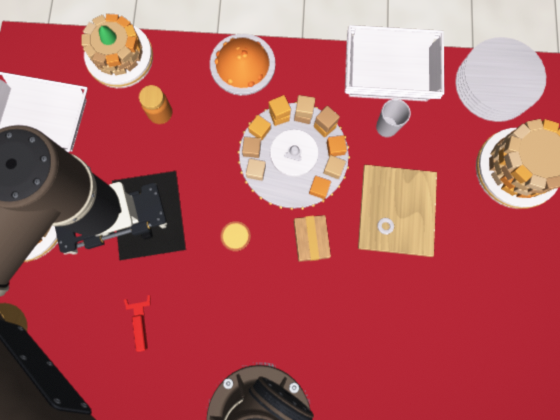

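The fork lies flat on the mat at scene (370,155), the clip is on the post, and nothing else has moved. Letting the arm settle, then handing in.

Emit:
{"api": "apply_moves", "payload": {"deltas": [{"tx":0,"ty":0,"tz":0,"turn":0,"gripper":0.05},{"tx":0,"ty":0,"tz":0,"turn":0,"gripper":0.05},{"tx":0,"ty":0,"tz":0,"turn":0,"gripper":0.05}]}}

```text
time_s: 20.1
tcp_pos: [0.3895, 0.2904, 0.2008]
eef_rot: [-90.1, 0.1, 20.4]
contact_force: [-0.4, 0.5, 0.6]
gripper_width: 0.0499
```

```bash
python3 -c "
from plant import r
print(r.close_job())"
```

```text
the job is handed in; nothing more can be done
None
```

The plate is locked. I laid the split clip flat on the hub and pushed it into the post's groove with the black fork. It snapped at roughly 10 N, then stopped firmly at about 19 N with no further travel. I put the fork back on its mat and handed the job in at about 20 s of the 72 s allowed; it gave no verdict.

- **Clip:** the last top-camera check put the clip at x -19.6 to +9.6 mm and y ±20.5 mm about the hub centre. That matches the fully home position within about 1 mm.
- **Fork and surroundings:** the final pictures show the fork flat on the mat and the sweets, washer, tumbler, jar, box and lamp where they started. I judged this by eye and did not measure it.
- **Disagreements:** the two cameras differed by about 2–4 mm sideways and up to 5 mm along the lane. I averaged them or compared within one view. The scene camera's final check of the clip was inconclusive: it covered only one side and read about 3 mm further along the lane, consistent with that camera's earlier offset.

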